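Put the bell electromagnet away in its case

TASK

The bell lesson is over: put the electromagnet away. Slide it along the T-track to the track's open end and lift it off, stand it gently on its foot in the open bakelite case, then put the lid on the case and press it down until both spring clips have snapped over it. Leave the bell unit, the battery case and the loose brass dome where they stand.

Things in the scene. Friction and masses are not known exactly. Their poses are not given: they have to be found in the camera images.
- bench: Fixed bell bench: varnished board 290 x 84 x 12 mm with a straight aluminium T-track 42 mm wide on it. Origin: underside of the board, on the track's centre line; x runs along the track towards its open end, z up. Track from x = -90 mm (closed by a steel bracket 70 mm high; a brass gong behind it, top 93 mm) to x = +130 mm (open, flush with the board's end). Track top 27.5 mm up.
- track_open (a point): Middle of the track's open end, on the track's floor: 130 mm along x from the bench origin, 16 mm up; axes as the bench. Inside, the track is 33 mm wide and 7.5 mm high under two lips 4 mm thick, with a 14 mm slot between them. The electromagnet's foot must be wholly past this end (its origin over 24 mm beyond) before it can be lifted.
- magnet: Electromagnet on a T-footed rider, 0.25 to 0.43 kg, captive in the track at the start, foot flat on its floor and free to slide. Origin: centre of the foot's underside; z up, x along the iron core (and then the track). Steel foot 48 (x) x 30 x 6 mm, neck 10 mm wide (y), steel saddle 48 x 30 mm from 13 to 21 mm up, coil above. 64 mm long over the core's ends, 62 mm high over two brass terminals.
- coil_mid (a point): Middle of the electromagnet's coil, 39 mm above the foot's underside; axes as the magnet. Brown winding 40 (x) x 32 (y) x 32 mm between two square black flanges 4 x 36 x 36 mm; the place to grip is across the winding's sides, 32 mm along y.
- case: Open bakelite storage case, empty, fixed: outside 150 (x) x 106 (y) x 70 mm high, walls and floor 5 mm (inside 140 x 96 mm, 65 mm deep). Origin: centre of its underside, z up. Outside the middle of each end (+x, -x) stands a sprung steel strip clip 24 mm wide, 86 mm high; its bent nose, 76 mm up, overhangs the end wall by 3 mm (not the opening) and yields outwards.
- lid: The case's loose bakelite lid, 0.15 kg, right way up on the shelf. Origin: centre of its underside, z up, x along its length; fits either way round. Plate 150 (x) x 106 (y) mm from 6 to 10 mm up, panel 124 x 82 mm on it up to 13 mm. Under the plate a rounded bead 6 mm deep goes inside the case's walls with 1.5 mm to spare all round. On, the plate lies on the rim: origin 64 mm above the case's.
- lid_rib (a point): Middle of the lid's grip rib, 24 mm above the lid's origin; axes as the lid. The rib is 80 (x) x 14 (y) mm and stands from 13 to 35 mm up. Put on the case, the lid first rests on the clips' sloping tops, about 11 mm above its final place; pressing straight down at the middle with 10 to 18 N spreads the clips until they snap in over the plate's ends.
- clip_a (a joint): Clip at the case's +x end, lean outwards in rad: 0 at rest, 0.06 to 0.09 while the lid's edge passes, nearly 0 again once snapped over the lid.
- clip_b (a joint): Clip at the case's -x end, likewise.
- bell_unit: Bystander: grey steel bell unit 116 x 156 x 83 mm with a red push button on top, loose. Origin: centre of its underside.
- battery: Bystander: closed bakelite battery case 74 x 124 x 86 mm with two brass terminals on top, loose. Origin: centre of its underside.
- dome: Bystander: spare brass gong dome, 70 mm across and 33 mm high, lying mouth down, loose. Origin: centre of its underside.
Things that resemble listed ones, but are neither listed nor needed, are in the scene too. Leave any red or turquoise look-alike of the lid alone.

How it is judged:
On the way, in this order (a step that is already met when the one before it is completed fails the run):
1. the electromagnet has been slid out of the track's open end, still at the track's height (x of magnet in the frame of bench between 0.135 and 0.2 m and y of magnet in the frame of bench between -0.008 and 0.008 m and z of magnet in the frame of bench below 0.026 m).
2. the electromagnet stands upright on its foot on the floor of the case, let go and at rest (x of magnet in the frame of case between -0.056 and 0.056 m and y of magnet in the frame of case between -0.034 and 0.034 m and z of magnet in the frame of case below 0.008 m and angle between magnet's own z axis and vertical below 0.1 rad and linear speed of magnet below 0.02 m/s and contact force between the fingers and magnet below 0.2 N), for 0.2 s.
At the end, for the whole second after the job is handed in: The electromagnet stands upright (within 6 degrees) on the floor of the case, at rest; the lid lies level on the case's rim (origin within 2.5 mm of its seated height, within 4 mm and 3.4 degrees of the case's centre and direction), at rest, with both clips snapped in over its ends (x of magnet in the frame of case between -0.056 and 0.056 m and y of magnet in the frame of case between -0.034 and 0.034 m and z of magnet in the frame of case below 0.008 m and angle between magnet's own z axis and vertical below 0.1 rad and linear speed of each of magnet, lid below 0.02 m/s and z of lid in the frame of case between 0.06 and 0.0665 m and horizontal distance between lid and case below 0.004 m and angle between the x axis of lid and the x axis of case, either way round below 0.06 rad and angle between lid's own z axis and vertical below 0.03 rad and value of joint each of clip_a, clip_b below 0.04 rad); the robot touches nothing.
It fails at once if the bell unit was disturbed (moved over 15 mm) (distance of bell_unit from where it was at the start of the episode above 0.015 m).
It fails at once if the battery case was disturbed (moved over 15 mm) (distance of battery from where it was at the start of the episode above 0.015 m).
It fails at once if the brass dome was disturbed (moved over 15 mm) (distance of dome from where it was at the start of the episode above 0.015 m).
It fails at once if the electromagnet was dropped or slammed into the case (faster than 0.6 m/s inside it) (horizontal distance between magnet and case below 0.05 m and z of magnet in the frame of case below 0.06 m and linear speed of magnet above 0.6 m/s).
It also fails if it takes over 66 s, if anything falls off the work surface, if the arm or the gripper's body presses on something with over 40 N, if the wrist force passes 120 N, or if a joint passes its speed limit or range.

ROBOT

A 7-joint arm with a two-finger parallel gripper is mounted at the origin on the work surface. World frame = base frame: x ahead of the robot, y to its left, z up, the work surface at z = 0. Lengths are in m, angles in rad, forces in N, time in s.
With the tool pointing down it reaches from about 0.4 to 0.925 m from the base axis. Payload 4.1 kg.
Tool frame: the origin (TCP) lies between the finger pads; the fingertips stand env.tcp_to_tips ahead of it and the grasp point (between the pads) is the TCP (env.tcp_to_tips is the distance from the TCP to the fingertips, in m); z points along the fingers, y is the direction in which the jaws open and shut (so a half turn about z gives the same grasp; the last joint's range is limited). The gripper opens to 85 mm and grips with 20 to 120 N. Pads are 22 mm wide; open, the fingers measure 114 mm over their backs; the gripper's body (76 mm by 85 mm) begins 54 mm behind the grasp point. The pads swing forward as they close: fully open they stand 13 mm farther back than shut.
Start: joints at [1.025, 0.398, 0.045, 1.537, -0.019, 1.207, -0.051], TCP at [0.281, -0.586, 0.25] pointing down, gripper open.
Joint ranges: [-2.82, 2.82], [-0.49, 2.23], [-1.37, 1.46], [0, 2.46], [-1.36, 4.5], [0.23, 2], [-2.94, 2.94]. Speed limits (rad/s): [2.57, 2.57, 3.14, 3.14, 3.14, 3.14, 3.14].

INTERFACE

Orientations are given as a rotation vector (axis times angle).
In Python, from workcell import env gives the robot as it stands.
- The arm moves only by the tool jog_arm, never from a script. Its argument "series" is a list of rows, each an object of numbers: "x", "y", "z": the shift along the tool's x, y, z in m; "rx", "ry", "rz": the turn, a rotation vector about the tool's x, y, z in rad; "claw": the closure, from 0 (fully open) to 1 (shut). A call has 1 to 10 rows; each row shifts and turns the commanded pose from where the row before left it, along the tool's axes as they then stand; what a row does not reach is not made up. A row lasts 1/10 s, in which the tool goes at most 50 mm and 8.59 degrees, less where a joint would pass 70% of its speed; a pose out of reach is approached as far as the arm can. A call with a gripper value outside its range is refused whole. The fingers move at their own pace and stop on an object; the grip force is fixed at half the most. Time passes only in rows, so rows that do not move let the fingers close. It gives the time, the measured TCP pose, the force and the opening at its end, in the units of the state.
- env.observe(): the state, without advancing time (a new reading comes with each control period).
- env.grab_frame(name): name is "side" or "top"; returns a dict with "image" (480x640x3 uint8, blue, green, red), "K" (3x3 intrinsics, pixels), "position" and "rotation" of the camera in the world. Camera axes: x right, y down, z forward; pixel columns grow to the right and rows downward; lengths in m; the calibration is good to about 2 mm. A picture is of the moment at which its call begins. There is no depth.
- env.job_done(): hands the job in, once; it reports no verdict.
The state is a dict: "clock": time; "qpos": joint angles; "dq": joint speeds; "joint_torque": joint torques, N m; "ee_pos": TCP position; "eef_rot": TCP orientation; "wrist_force": force on the tool from outside, world axes, zero at the start; "ft_torque": the same for the moment, N m; "finger_gap": opening from 0.0 (shut) to 1.0 (fully open).
Only numpy, scipy, OpenCV 4.12 (cv2) and the standard library are available. Lean on these libraries where they do the work, as an engineer would, in place of code of your own. Each camera call takes 0.05 s, during which the arm holds its last target.

## Working session

There is one attempt and no reset: what is moved stays moved. The work goes in short steps, Python scripts to look and compute and a tool call to move; the robot and the scene stay as the last step left them, time stands still between calls to the robot, and variables do not carry over. Pictures are saved under pics/ and viewed, and the job is handed in when it is done.

Besides the shell and the picture viewer there is one more tool, called after "Emit:" as name(argument=value, ...), one argument or row to a line, values as JSON. jog_arm: Moves the arm, as the interface text tells. Its arguments: {"type":"object","properties":{"series":{"type":"array","items":{"type":"object","properties":{"x":{"type":"number"},"y":{"type":"number"},"z":{"type":"number"},"rx":{"type":"number"},"ry":{"type":"number"},"rz":{"type":"number"},"claw":{"type":"number"}}}}},"required":["series"]}

```bash
mkdir -p pics; ls; python3 - <<'E'
from workcell import env
import cv2
s=env.observe()
print(s, env.tcp_to_tips)
for n in("side","top"):
    f=env.grab_frame(n); cv2.imwrite(f"pics/{n}0.png",f["image"])
    print(n,f["K"],f["position"],f["rotation"])
E
```

```text
pics
{'clock': 0.0, 'qpos': array([ 1.02496649,  0.39916794,  0.04502603,  1.53787058, -0.01866292,
        1.20688485, -0.0506875 ]), 'dq': array([-5.01486901e-05,  2.48255829e-04,  1.32062165e-03, -2.26975589e-03,
       -5.91146528e-04,  1.10597701e-04,  4.86248396e-04]), 'joint_torque': array([ 7.34442601e-04, -4.75129366e+01,  1.36536106e+00, -2.54220951e+01,
        1.15858970e-02,  9.52566625e-03,  3.35047829e-06]), 'ee_pos': array([ 0.28063318, -0.58564579,  0.24928301]), 'eef_rot': array([-3.06168797e+00, -6.95873343e-01,  9.12051307e-04]), 'wrist_force': array([0.55327232, 1.43672821, 1.00824793]), 'ft_torque': array([-0.01883205,  0.01517063,  0.00100753]), 'finger_gap': 0.9997661073089982} 0.019
side [[458.02331649   0.         318.01305719]
 [  0.         458.02331649 242.73250666]
 [  0.           0.           1.        ]] [0.06010381 0.40855796 0.62385177] [-0.99771604  2.37414756 -1.10706614]
top [[473.90511366   0.         317.04303948]
 [  0.         473.90511366 236.74438216]
 [  0.           0.           1.        ]] [ 0.45702874 -0.07036568  1.1303122 ] [-2.15034796  2.16742232 -0.11475554]
```

View pics/top0.png

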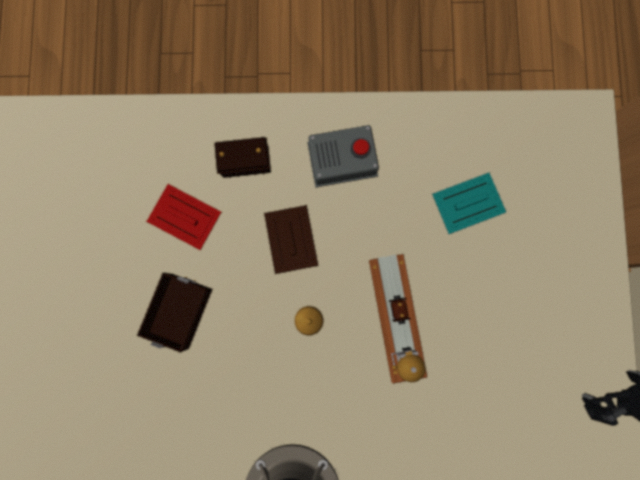

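View pics/side0.png

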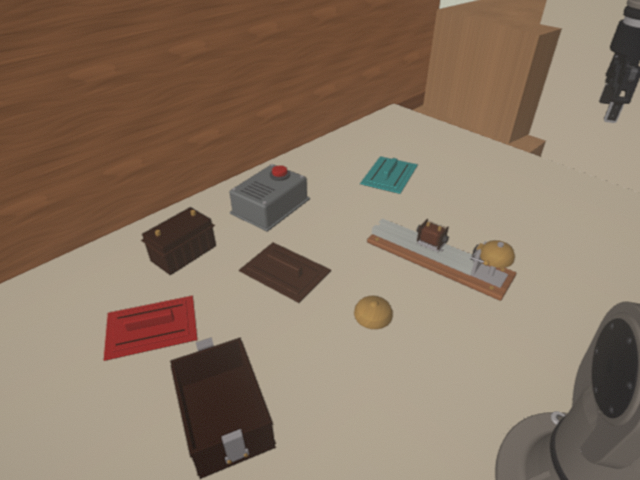

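The top view shows these candidates:
- Lid: dark-brown plate at (291,239). Its look-alikes are red (184,216) and turquoise (469,203).
- Case: open and dark, at (175,312). Closed battery case at (243,157).
- Magnet: on the track at (400,309). The track's open end is at (387,257) and the gong at (411,368).
- Loose dome: (308,320).

I choose the brown lid. Next I'll take close crops and measure.

```bash
cat > h.py <<'E'
import numpy as np, cv2
from scipy.spatial.transform import Rotation as R
from workcell import env
def cam(n):
    f=env.grab_frame(n); f["R"]=R.from_rotvec(np.array(f["rotation"]).ravel()).as_matrix() if np.size(f["rotation"])==3 else np.array(f["rotation"]); f["p"]=np.array(f["position"]); return f
def plane(f,px,z):
    px=np.atleast_2d(px).astype(float)
    d=np.c_[(px[:,0]-f["K"][0,2])/f["K"][0,0],(px[:,1]-f["K"][1,2])/f["K"][1,1],np.ones(len(px))]@f["R"].T
    return f["p"]+d*((z-f["p"][2])/d[:,2])[:,None]
def proj(f,P):
    q=(np.atleast_2d(P)-f["p"])@f["R"]; return np.c_[f["K"][0,0]*q[:,0]/q[:,2]+f["K"][0,2],f["K"][1,1]*q[:,1]/q[:,2]+f["K"][1,2]]
def crop(f,x0,y0,x1,y1,s,name):
    cv2.imwrite(name,cv2.resize(f["image"][y0:y1,x0:x1],None,fx=s,fy=s,interpolation=cv2.INTER_CUBIC))
E
python3 - <<'E'
from h import *
t=cam("top"); s=cam("side")
crop(t,350,240,450,390,4,"pics/c1.png")
crop(t,120,190,330,360,3.8,"pics/c2.png")
crop(s,350,200,530,310,4.4,"pics/c3.png")
crop(s,150,230,350,480,2.4,"pics/c4.png")
E
```

```text
(no output)
```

View pics/c1.png

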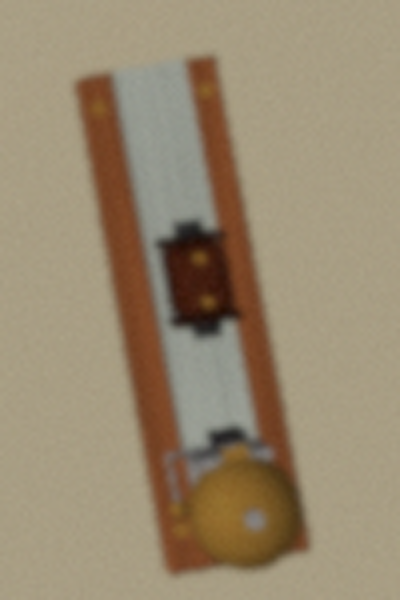

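View pics/c2.png

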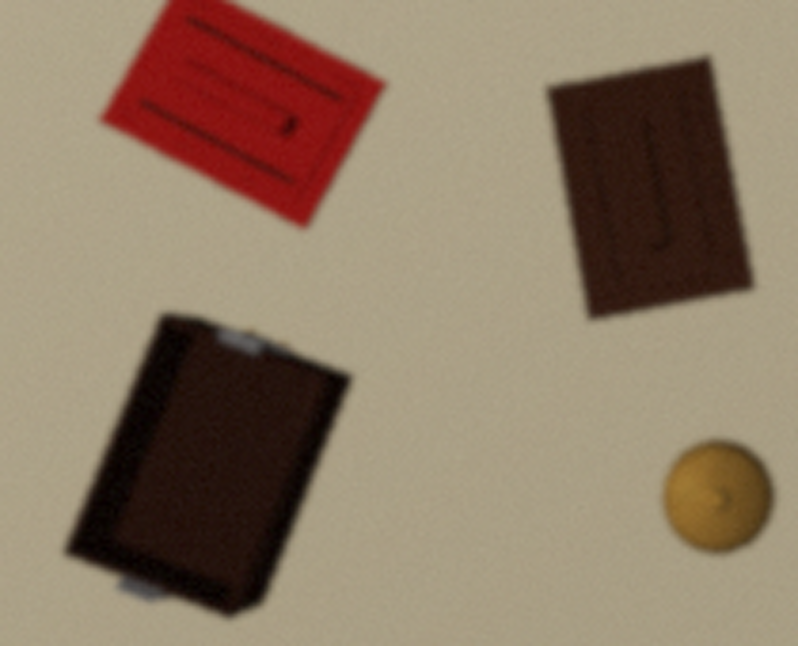

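View pics/c3.png

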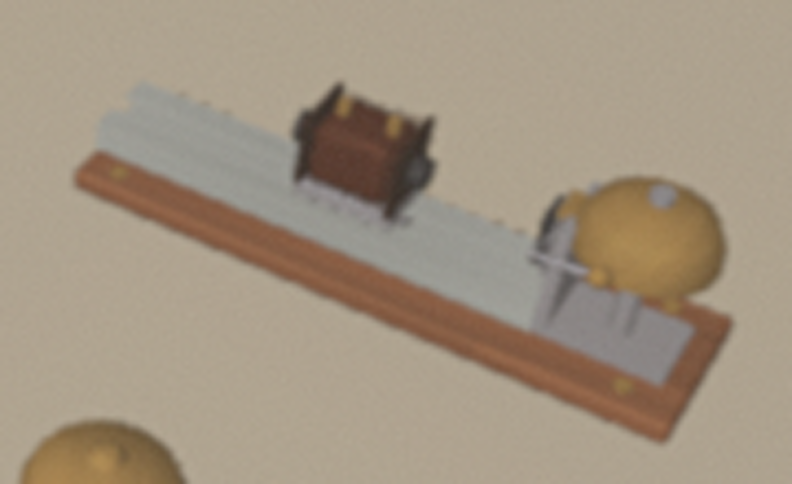

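View pics/c4.png

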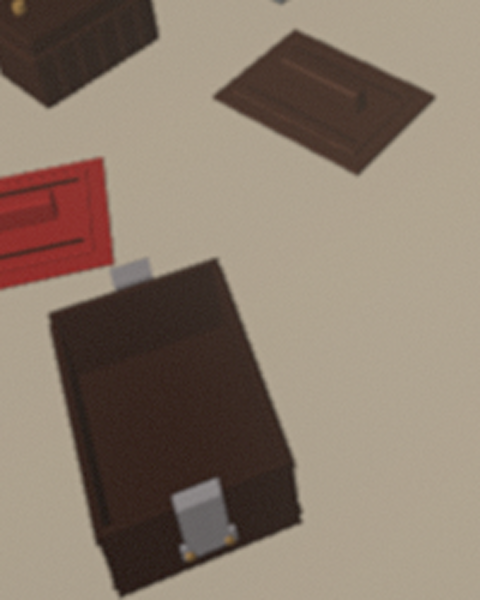

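```bash
python3 - <<'E'
from h import *
t=cam("top"); s=cam("side")
def rect(f,mask,z,name):
    mask=cv2.morphologyEx(mask,cv2.MORPH_OPEN,np.ones((3,3),np.uint8))
    c=max(cv2.findContours(mask,cv2.RETR_EXTERNAL,cv2.CHAIN_APPROX_NONE)[0],key=cv2.contourArea)[:,0]
    w=plane(f,c,z)[:,:2]
    r=cv2.minAreaRect((w*1000).astype(np.float32))
    print(name,"c",np.round(r[0],1),"size",np.round(r[1],1),"ang",round(r[2],2),"px",np.round(c.mean(0)))
for n,f in(("top",t),("side",s)):
    hsv=cv2.cvtColor(f["image"],cv2.COLOR_BGR2HSV); H,S,V=cv2.split(hsv)
    g=f["image"].astype(int)
    def sub(m,b):
        o=np.zeros_like(m,np.uint8); x0,y0,x1,y1=b; o[y0:y1,x0:x1]=m[y0:y1,x0:x1]*255; return o
    b={"top":(255,195,330,280),"side":(235,240,335,300)}[n]
    rect(f,sub(V<110,b),0.008,n+" lid")
    bb={"top":(360,245,440,390),"side":(360,215,520,300)}[n]
    m=((S>110)&(H<12)|(abs(g[:,:,0]-g[:,:,2])<15)) if 1 else 0
    bg=((g[:,:,2]-g[:,:,0]>25)&(S<85)&(V>120))
    rect(f,sub(~bg,bb),0.012,n+" bench")
im=lambda f,x0,y0,x1,y1,s,n:cv2.imwrite(n,cv2.resize(cv2.convertScaleAbs(f["image"][y0:y1,x0:x1],alpha=2.6,beta=0),None,fx=s,fy=s,interpolation=cv2.INTER_CUBIC))
im(t,130,262,220,360,6,"pics/d1.png"); im(s,160,330,285,475,4.1,"pics/d2.png")
E
```

```text
top lid c [581.1   1.1] size [149.1 105.2] ang 10.45 px [291. 239.]
top bench c [ 393.4 -247.3] size [294.4  85.2] ang 9.42 px [397. 317.]
side lid c [579.8   1.8] size [149.6 105.5] ang 10.49 px [285. 271.]
side bench c [ 403.5 -277.3] size [300.6 165.9] ang 9.45 px [447. 253.]
```

View pics/d1.png

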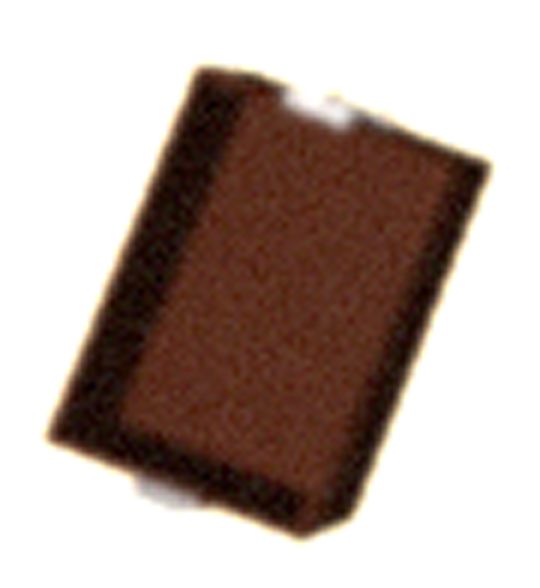

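View pics/d2.png

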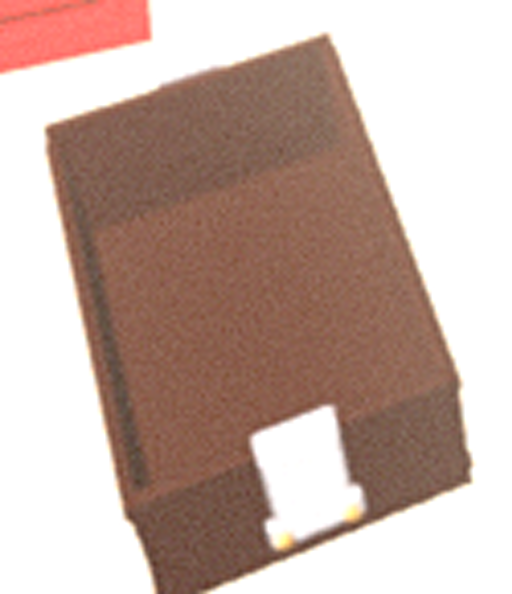

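```bash
python3 - <<'E'
from h import *
t=cam("top"); s=cam("side")
r=lambda n,a:print(n,np.round(np.asarray(a)*1000,1).tolist())
C=plane(s,np.array([(48,127),(328,36),(460,382),(130,512)])/4.1+[160,330],.07)[:,:2]
r("side rim",C); r("mean",C.mean(0)); print([round(1000*np.linalg.norm(C[i]-C[i-1]),1) for i in range(4)],[np.degrees(np.arctan2(*(C[i]-C[i-1])[::-1])).round(1) for i in range(4)])
T=plane(t,np.array([(200,68),(50,438),(302,538)])/6+[130,262],.07)[:,:2]
r("top rim",T); r("mid",(T[0]+T[2])/2); print([round(1000*np.linalg.norm(T[i]-T[i-1]),1) for i in (1,2)],[np.degrees(np.arctan2(*(T[i]-T[i-1])[::-1])).round(1) for i in (1,2)])
B=plane(t,np.array([(490,163),(350,515)])/6+[130,262],0)[:,:2]; r("base",B)
P=plane(t,np.array([(78,80),(215,57),(308,548),(172,573)])/4+[350,240],.012)[:,:2]; r("bench top corners",P); r("mean",P.mean(0))
P=plane(t,np.array([(112,73),(188,60)])/4+[350,240],.0275)[:,:2]; r("track end top",P); r("m",P.mean(0))
P=plane(s,np.array([(98,153),(75,180)])/4.4+[350,200],.012)[:,:2]; r("side benchcorner(top,bot)",P)
P=plane(s,np.array([(732,322),(665,440)])/4.4+[350,200],.012)[:,:2]; r("side bench near end",P)
P=plane(s,np.array([(135,85),(100,125)])/4.4+[350,200],.0275)[:,:2]; r("side track end",P); r("m",P.mean(0))
P=plane(t,np.array([(199,257),(208,302)])/4+[350,240],.062)[:,:2]; r("terminals",P);r("m",P.mean(0))
P=plane(s,np.array([(345,100),(395,119)])/4.4+[350,200],.078)[:,:2]; r("terminals side z=78",P); r("m",P.mean(0))
P=plane(t,np.array([(199,257),(208,302)])/4+[350,240],.078)[:,:2]; r("terminals z=78",P);r("m",P.mean(0))
E
```

```text
side rim [[497.2, 285.0], [460.2, 190.3], [321.7, 242.4], [358.8, 338.7]]
mean [409.5, 264.1]
[np.float64(148.4), np.float64(101.7), np.float64(147.9), np.float64(103.2)] [np.float64(-21.2), np.float64(-111.4), np.float64(159.4), np.float64(68.9)]
top rim [[499.1, 282.3], [363.7, 333.6], [327.1, 239.8]]
mid [413.1, 261.0]
[np.float64(144.8), np.float64(100.7)] [np.float64(159.2), np.float64(-111.3)]
base [[463.4, 189.3], [327.2, 241.7]]
bench top corners [[529.0, -185.3], [541.9, -266.4], [259.4, -311.7], [246.0, -233.5]]
mean [394.1, -249.2]
track end top [[531.9, -203.6], [539.1, -248.0]]
m [535.5, -225.8]
side benchcorner(top,bot) [[527.6, -200.2], [521.9, -176.8]]
side bench near end [[255.9, -306.9], [241.2, -222.1]]
side track end [[537.8, -238.3], [529.1, -201.8]]
m [533.5, -220.0]
terminals [[426.5, -245.6], [401.7, -249.9]]
m [414.1, -247.8]
terminals side z=78 [[424.5, -241.1], [400.9, -245.3]]
m [412.7, -243.2]
terminals z=78 [[426.9, -243.0], [402.5, -247.2]]
m [414.7, -245.1]
```

```bash
cat >> h.py <<'E'
def go(x,y,z,yaw):
    o=env.observe(); Rc=R.from_rotvec(o["eef_rot"]); 
    c,s_=np.cos(np.radians(yaw)),np.sin(np.radians(yaw))
    Rt=R.from_matrix(np.array([[c,s_,0],[s_,-c,0],[0,0,-1]]))
    rv=(Rc.inv()*Rt).as_rotvec()
    d=Rt.inv().apply(np.array([x,y,z])-o["ee_pos"])
    print("t",round(o["clock"],2),"pos",np.round(o["ee_pos"],4),"turn",np.round(rv,4),"then shift mm",np.round(d*1000,1),"F",np.round(o["wrist_force"],1),"gap",round(o["finger_gap"],3))
E
python3 -c "
from h import *
go(.4137,-.2445,.14,9.45)"
```

```text
t 0.4 pos [ 0.2808 -0.5861  0.2502] turn [-2.000e-04  1.000e-04  2.819e-01] then shift mm [ 187.2 -315.2  110.2] F [ 0.1  0.9 -0.4] gap 0.997
```

Emit:
jog_arm(
  series=[
    {"rz": 0.141},
    {"rz": 0.141},
    {"x": 0.023, "y": -0.039, "z": 0.0138},
    {"x": 0.023, "y": -0.039, "z": 0.0138},
    {"x": 0.023, "y": -0.039, "z": 0.0138},
    {"x": 0.023, "y": -0.039, "z": 0.0138},
    {"x": 0.023, "y": -0.039, "z": 0.0138},
    {"x": 0.023, "y": -0.039, "z": 0.0138},
    {"x": 0.023, "y": -0.039, "z": 0.0138},
    {"x": 0.023, "y": -0.039, "z": 0.0138},
  ],
)

```text
invalid input
```

```bash
python3 -c "
from h import *
go(.4137,-.2445,.058,9.45)
t=cam('top');s=cam('side');crop(t,350,240,450,390,4,'pics/e1.png');crop(s,350,140,530,310,4,'pics/e2.png')
print(proj(s,[.4137,-.2445,.055]),proj(t,[.4137,-.2445,.055]))
go(.4137,-.2445,.058,9.45)"
```

```text
t 0.4 pos [ 0.2808 -0.5861  0.2502] turn [-2.000e-04  1.000e-04  2.819e-01] then shift mm [ 187.2 -315.2  192.2] F [ 0.1  0.9 -0.4] gap 0.997
[[432.22463973 233.58285776]] [[398.89783922 309.92999228]]
t 0.5 pos [ 0.2809 -0.5862  0.2503] turn [ 1.000e-04 -0.000e+00  2.819e-01] then shift mm [ 187.1 -315.3  192.3] F [-0.1  0.1  0.8] gap 0.999
```

View pics/e2.png

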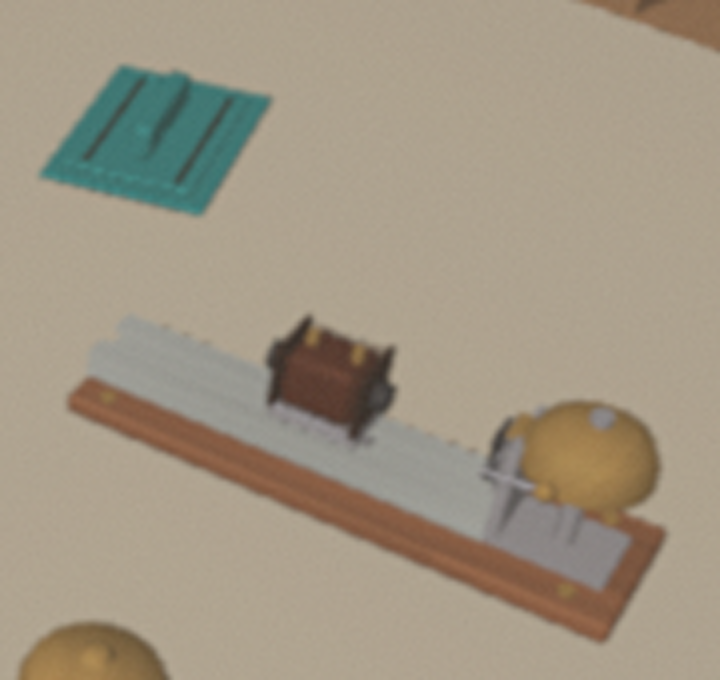

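The arm hasn't moved: the call was refused as invalid. I'll try full rows.

Emit:
jog_arm(
  series=[
    {"x": 0, "y": 0, "z": 0, "rx": 0, "ry": 0, "rz": 0.141, "claw": 0},
    {"x": 0, "y": 0, "z": 0, "rx": 0, "ry": 0, "rz": 0.141, "claw": 0},
  ],
)

```text
clock: 0.7
ee_pos: [0.2808, -0.5862, 0.2504]
eef_rot: [3.132, 0.25, 0.0]
wrist_force: [0.6, -0.3, 0.5]
finger_gap: 0.996
```

Emit:
jog_arm(
  series=[
    {"x": 0.023, "y": -0.039, "z": 0.0138, "rx": 0, "ry": 0, "rz": 0, "claw": 0},
    {"x": 0.023, "y": -0.039, "z": 0.0138, "rx": 0, "ry": 0, "rz": 0, "claw": 0},
    {"x": 0.023, "y": -0.039, "z": 0.0138, "rx": 0, "ry": 0, "rz": 0, "claw": 0},
    {"x": 0.023, "y": -0.039, "z": 0.0138, "rx": 0, "ry": 0, "rz": 0, "claw": 0},
    {"x": 0.023, "y": -0.039, "z": 0.0138, "rx": 0, "ry": 0, "rz": 0, "claw": 0},
    {"x": 0.023, "y": -0.039, "z": 0.0138, "rx": 0, "ry": 0, "rz": 0, "claw": 0},
    {"x": 0.023, "y": -0.039, "z": 0.0138, "rx": 0, "ry": 0, "rz": 0, "claw": 0},
    {"x": 0.023, "y": -0.039, "z": 0.0138, "rx": 0, "ry": 0, "rz": 0, "claw": 0},
    {"x": 0, "y": 0, "z": 0, "rx": 0, "ry": 0, "rz": 0, "claw": 0},
  ],
)

```text
clock: 1.6
ee_pos: [0.4127, -0.241, 0.1385]
eef_rot: [-3.125, -0.275, 0.002]
wrist_force: [-0.6, 0.1, -0.1]
finger_gap: 0.999
```

```bash
python3 -c "
from h import *
t=cam('top');s=cam('side');crop(t,350,240,450,390,4,'pics/f1.png');crop(s,350,140,530,310,4,'pics/f2.png')
go(.4137,-.2445,.058,9.45)"
```

```text
t 1.7 pos [ 0.4116 -0.2474  0.1399] turn [0.0002 0.0002 0.0029] then shift mm [ 2.6 -2.5 81.9] F [-1.6 -0.   0. ] gap 0.996
```

View pics/f2.png

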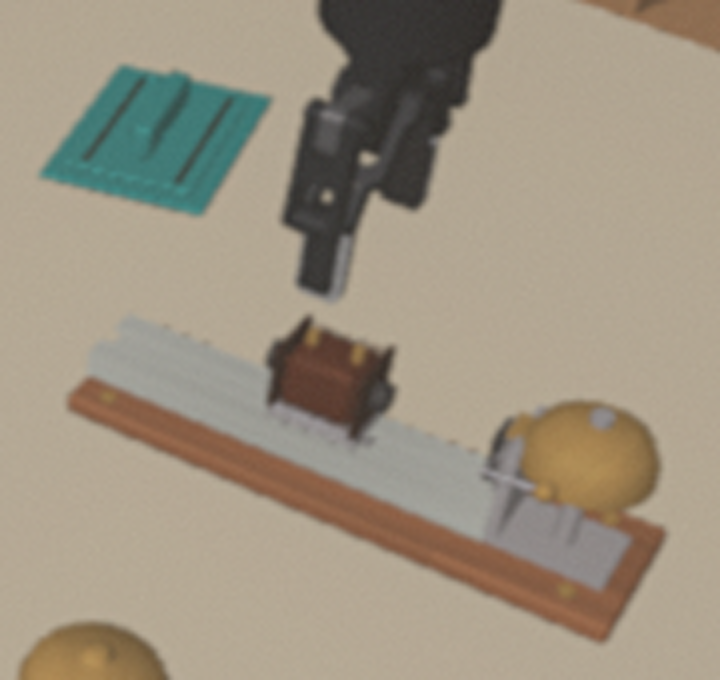

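View pics/f1.png

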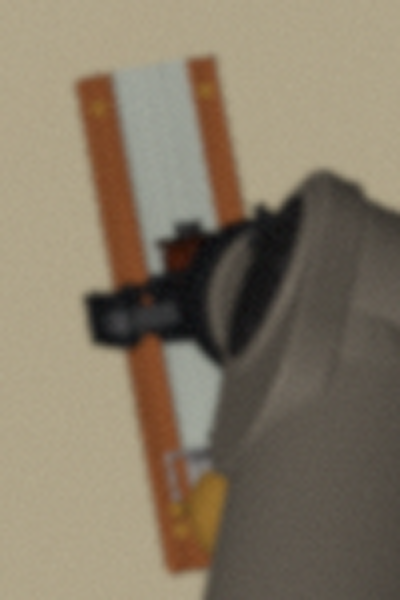

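Emit:
jog_arm(
  series=[
    {"x": 0.0026, "y": -0.0025, "z": 0.02, "rx": 0, "ry": 0, "rz": 0.003, "claw": 0},
    {"x": 0, "y": 0, "z": 0.02, "rx": 0, "ry": 0, "rz": 0, "claw": 0},
    {"x": 0, "y": 0, "z": 0.02, "rx": 0, "ry": 0, "rz": 0, "claw": 0},
    {"x": 0, "y": 0, "z": 0.015, "rx": 0, "ry": 0, "rz": 0, "claw": 0.3},
    {"x": 0, "y": 0, "z": 0.007, "rx": 0, "ry": 0, "rz": 0, "claw": 0.4},
    {"x": 0, "y": 0, "z": 0, "rx": 0, "ry": 0, "rz": 0, "claw": 0.4},
    {"x": 0, "y": 0, "z": 0, "rx": 0, "ry": 0, "rz": 0, "claw": 0.4},
  ],
)

```text
clock: 2.4
ee_pos: [0.4137, -0.2465, 0.0586]
eef_rot: [3.13, 0.252, 0.002]
wrist_force: [0.4, 0.9, 0.4]
finger_gap: 0.595
```

```bash
python3 -c "
from h import *
t=cam('top');s=cam('side');crop(t,350,240,450,390,4,'pics/g1.png');crop(s,390,170,500,280,6,'pics/g2.png')
go(.4137,-.2445,.058,9.45)"
```

```text
t 2.5 pos [ 0.414  -0.2461  0.0588] turn [ 0.0014 -0.0015 -0.0037] then shift mm [-0.  -1.7  0.8] F [-0.1  0.1  0.6] gap 0.599
```

View pics/g2.png

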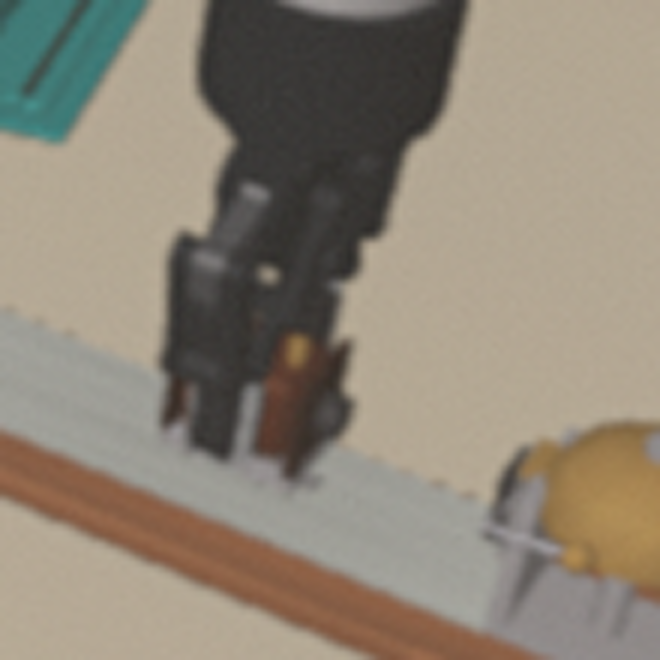

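```bash
python3 -c "
from h import *
s=cam('side')
P=plane(s,np.array([(178,430),(293,478)])/6+[390,170],.037);print(P, P.mean(0)-[-.164*.018,.986*.018,0])
P=plane(s,np.array([(190,450),(238,462)])/6+[390,170],.041);print(P)
P=plane(s,np.array([(176,352),(208,362)])/6+[390,170],.041)
t=np.radians(9.45);ax=np.array([np.cos(t),np.sin(t)])
o=env.observe();print(o['ee_pos'])"
```

```text
[[ 0.42745303 -0.22581579  0.037     ]
 [ 0.38642041 -0.23233205  0.037     ]] [ 0.40988872 -0.24682192  0.037     ]
[[ 0.41603709 -0.21586825  0.041     ]
 [ 0.40140915 -0.22198145  0.041     ]]
[ 0.41396499 -0.24595945  0.05880029]
```

Emit:
jog_arm(
  series=[
    {"x": -0.001, "y": -0.001, "z": 0.001, "rx": 0, "ry": 0, "rz": -0.003, "claw": 0.5},
    {"x": 0, "y": 0, "z": 0, "rx": 0, "ry": 0, "rz": 0, "claw": 0.6},
    {"x": 0, "y": 0, "z": 0, "rx": 0, "ry": 0, "rz": 0, "claw": 0.7},
    {"x": 0, "y": 0, "z": 0, "rx": 0, "ry": 0, "rz": 0, "claw": 1},
    {"x": 0, "y": 0, "z": 0, "rx": 0, "ry": 0, "rz": 0, "claw": 1},
    {"x": 0, "y": 0, "z": 0, "rx": 0, "ry": 0, "rz": 0, "claw": 1},
  ],
)

```text
clock: 3.15
ee_pos: [0.4124, -0.2446, 0.0573]
eef_rot: [3.131, 0.259, 0.001]
wrist_force: [-0.9, 0.5, 6.1]
finger_gap: 0.372
```

```bash
python3 -c "
from h import *
go(.4137,-.2445,.058,9.45)"
```

```text
t 3.15 pos [ 0.4124 -0.2446  0.0573] turn [ 0.0003 -0.0003 -0.0001] then shift mm [ 1.3  0.1 -0.7] F [-0.9  0.5  6.1] gap 0.372
```

Emit:
jog_arm(
  series=[
    {"x": 0.005, "y": 0, "z": -0.001, "rx": 0, "ry": 0, "rz": 0, "claw": 1},
    {"x": 0.01, "y": 0, "z": 0, "rx": 0, "ry": 0, "rz": 0, "claw": 1},
    {"x": 0.01, "y": 0, "z": 0, "rx": 0, "ry": 0, "rz": 0, "claw": 1},
    {"x": 0.005, "y": 0, "z": 0, "rx": 0, "ry": 0, "rz": 0, "claw": 1},
    {"x": 0, "y": 0, "z": 0, "rx": 0, "ry": 0, "rz": 0, "claw": 1},
  ],
)

```text
clock: 3.65
ee_pos: [0.4431, -0.239, 0.0577]
eef_rot: [-3.131, -0.261, -0.001]
wrist_force: [-0.2, 0.3, -2.5]
finger_gap: 0.363
```

Emit:
jog_arm(
  series=[
    {"x": 0.013, "y": 0, "z": 0, "rx": 0, "ry": 0, "rz": 0, "claw": 1},
    {"x": 0.013, "y": 0, "z": 0, "rx": 0, "ry": 0, "rz": 0, "claw": 1},
    {"x": 0.013, "y": 0, "z": 0, "rx": 0, "ry": 0, "rz": 0, "claw": 1},
    {"x": 0.013, "y": 0, "z": 0, "rx": 0, "ry": 0, "rz": 0, "claw": 1},
    {"x": 0.013, "y": 0, "z": 0, "rx": 0, "ry": 0, "rz": 0, "claw": 1},
    {"x": 0.013, "y": 0, "z": 0, "rx": 0, "ry": 0, "rz": 0, "claw": 1},
    {"x": 0.013, "y": 0, "z": 0, "rx": 0, "ry": 0, "rz": 0, "claw": 1},
    {"x": 0.013, "y": 0, "z": 0, "rx": 0, "ry": 0, "rz": 0, "claw": 1},
    {"x": 0.013, "y": 0, "z": 0, "rx": 0, "ry": 0, "rz": 0, "claw": 1},
    {"x": 0.013, "y": 0, "z": 0, "rx": 0, "ry": 0, "rz": 0, "claw": 1},
  ],
)

```text
clock: 4.65
ee_pos: [0.5711, -0.2181, 0.0579]
eef_rot: [3.131, 0.259, -0.0]
wrist_force: [-0.1, -0.4, -3.0]
finger_gap: 0.367
```

Emit:
jog_arm(
  series=[
    {"x": 0, "y": 0, "z": 0, "rx": 0, "ry": 0, "rz": 0, "claw": 1},
    {"x": 0, "y": 0, "z": 0, "rx": 0, "ry": 0, "rz": 0, "claw": 1},
  ],
)

```text
clock: 4.85
ee_pos: [0.5698, -0.2182, 0.0577]
eef_rot: [-3.131, -0.259, 0.001]
wrist_force: [-1.4, 0.3, -3.7]
finger_gap: 0.369
```

```bash
python3 -c "
from h import *
t=cam('top');s=cam('side');crop(t,340,200,440,300,5,'pics/i1.png');crop(s,320,150,450,280,5,'pics/i2.png')
go(.57,-.2200,.057,9.45)"
```

```text
t 4.95 pos [ 0.569  -0.2187  0.0577] turn [ 0.      0.0014 -0.0007] then shift mm [0.7 1.5 0.7] F [-0.2 -0.4 -3.2] gap 0.366
```

View pics/i2.png

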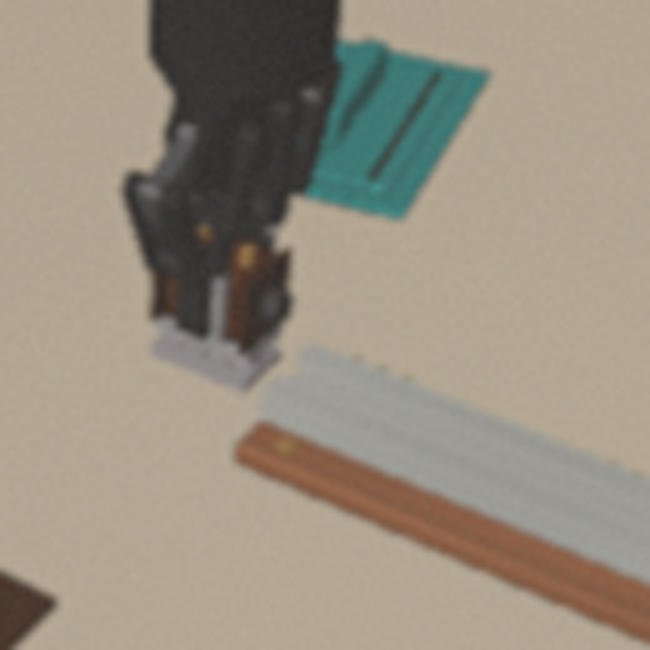

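View pics/i1.png

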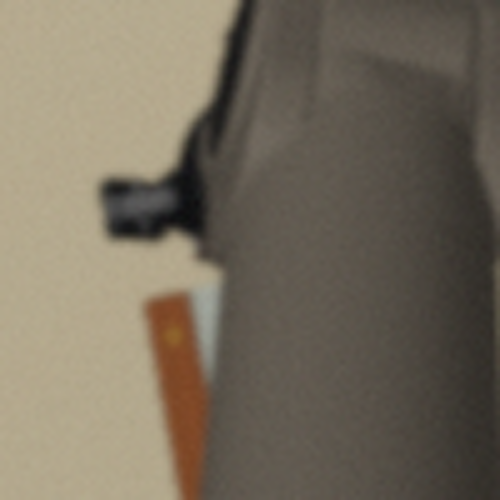

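Emit:
jog_arm(
  series=[
    {"x": 0.004, "y": 0, "z": -0.01, "rx": 0, "ry": 0, "rz": 0, "claw": 1},
    {"x": 0, "y": 0, "z": -0.02, "rx": 0, "ry": 0, "rz": 0, "claw": 1},
    {"x": 0, "y": 0, "z": -0.03, "rx": 0, "ry": 0, "rz": 0, "claw": 1},
    {"x": 0, "y": 0, "z": -0.03, "rx": 0, "ry": 0, "rz": 0, "claw": 1},
    {"x": 0, "y": 0, "z": -0.03, "rx": 0, "ry": 0, "rz": 0, "claw": 1},
    {"x": 0, "y": 0, "z": 0, "rx": 0, "ry": 0, "rz": 0.1315, "claw": 1},
    {"x": 0, "y": 0, "z": 0, "rx": 0, "ry": 0, "rz": 0.1315, "claw": 1},
    {"x": 0, "y": 0, "z": 0, "rx": 0, "ry": 0, "rz": 0.1315, "claw": 1},
    {"x": 0, "y": 0, "z": 0, "rx": 0, "ry": 0, "rz": 0.1315, "claw": 1},
    {"x": 0, "y": 0, "z": 0, "rx": 0, "ry": 0, "rz": 0, "claw": 1},
  ],
)

```text
clock: 5.95
ee_pos: [0.5739, -0.2177, 0.1787]
eef_rot: [3.09, -0.564, 0.001]
wrist_force: [0.1, -0.5, -3.2]
finger_gap: 0.361
```

```bash
python3 -c "
from h import *
go(.411,.2625,.18,-20.7)"
```

```text
t 5.95 pos [ 0.5739 -0.2177  0.1787] turn [ 0.0003 -0.0007  0.0001] then shift mm [-322.1 -391.6   -1.3] F [ 0.1 -0.5 -3.2] gap 0.361
```

Emit:
jog_arm(
  series=[
    {"x": -0.012, "y": -0.015, "z": 0, "rx": 0, "ry": 0, "rz": 0, "claw": 1},
    {"x": -0.025, "y": -0.03, "z": 0, "rx": 0, "ry": 0, "rz": 0, "claw": 1},
    {"x": -0.025, "y": -0.03, "z": 0, "rx": 0, "ry": 0, "rz": 0, "claw": 1},
    {"x": -0.025, "y": -0.03, "z": 0, "rx": 0, "ry": 0, "rz": 0, "claw": 1},
    {"x": -0.025, "y": -0.03, "z": 0, "rx": 0, "ry": 0, "rz": 0, "claw": 1},
    {"x": -0.025, "y": -0.03, "z": 0, "rx": 0, "ry": 0, "rz": 0, "claw": 1},
    {"x": -0.025, "y": -0.03, "z": 0, "rx": 0, "ry": 0, "rz": 0, "claw": 1},
    {"x": -0.025, "y": -0.03, "z": 0, "rx": 0, "ry": 0, "rz": 0, "claw": 1},
    {"x": -0.025, "y": -0.03, "z": 0, "rx": 0, "ry": 0, "rz": 0, "claw": 1},
    {"x": -0.025, "y": -0.03, "z": 0, "rx": 0, "ry": 0, "rz": 0, "claw": 1},
  ],
)

```text
clock: 6.95
ee_pos: [0.4515, 0.1347, 0.1784]
eef_rot: [-3.091, 0.559, -0.001]
wrist_force: [1.7, 0.1, -2.4]
finger_gap: 0.365
```

Emit:
jog_arm(
  series=[
    {"x": -0.025, "y": -0.03, "z": 0, "rx": 0, "ry": 0, "rz": 0, "claw": 1},
    {"x": -0.025, "y": -0.03, "z": 0, "rx": 0, "ry": 0, "rz": 0, "claw": 1},
    {"x": -0.025, "y": -0.03, "z": 0, "rx": 0, "ry": 0, "rz": 0, "claw": 1},
    {"x": -0.01, "y": -0.015, "z": 0, "rx": 0, "ry": 0, "rz": 0, "claw": 1},
    {"x": 0, "y": 0, "z": 0, "rx": 0, "ry": 0, "rz": 0, "claw": 1},
    {"x": 0, "y": 0, "z": 0, "rx": 0, "ry": 0, "rz": 0, "claw": 1},
  ],
)

```text
clock: 7.55
ee_pos: [0.4099, 0.2609, 0.1781]
eef_rot: [3.091, -0.56, 0.0]
wrist_force: [-0.2, -0.7, -3.9]
finger_gap: 0.371
```

```bash
python3 -c "
from h import *
t=cam('top');s=cam('side');crop(t,110,230,230,370,4,'pics/j1.png');crop(s,130,250,320,475,2.6,'pics/j2.png')
go(.411,.2625,.1,-20.7)"
```

```text
t 7.65 pos [0.4107 0.2596 0.1779] turn [ 0.001  -0.0005 -0.0007] then shift mm [-0.7 -2.8 77.9] F [ 0.1  0.5 -2.4] gap 0.36
```

View pics/j2.png

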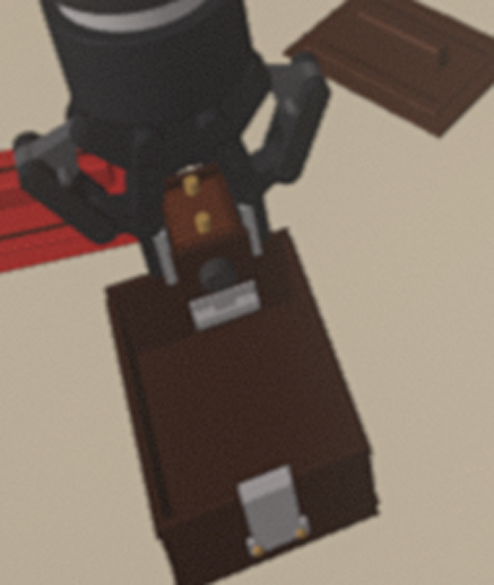

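View pics/j1.png

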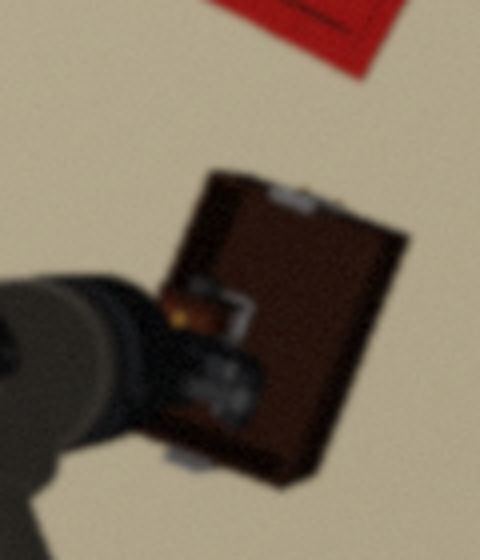

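```bash
python3 -c "
from h import *
s=cam('side');o=env.observe();Rm=R.from_rotvec(o['eef_rot']).as_matrix();p=o['ee_pos']
for n,L in(('left',[(20,140),(20,175),(60,215),(105,242),(130,235),(155,275),(170,283)]),('right',[(327,95),(322,130),(295,180),(268,190),(268,235),(262,252)])):
  for q in L:
    x=np.array(q)/2.6+[130,250]
    d=s['R']@np.array([(x[0]-s['K'][0,2])/s['K'][0,0],(x[1]-s['K'][1,2])/s['K'][1,1],1])
    # plane front face of fingers: tool x=-11mm
    for off in(-.011,):
      n_=Rm[:,0]; k=((p+n_*off-s['p'])@n_)/(d@n_); w=(s['p']+k*d-p)@Rm
      print(n,q,np.round(w*1000))
"
```

```text
left (20, 140) [-11. -60. -98.]
left (20, 175) [-11. -64. -79.]
left (60, 215) [-11. -56. -50.]
left (105, 242) [-11. -42. -25.]
left (130, 235) [-11. -31. -24.]
left (155, 275) [-11. -26.   8.]
left (170, 283) [-11. -21.  17.]
right (327, 95) [-11.  64. -72.]
right (322, 130) [-11.  60. -52.]
right (295, 180) [-11.  44. -25.]
right (268, 190) [-11.  31. -24.]
right (268, 235) [-11.  27.   6.]
right (262, 252) [-11.  23.  17.]
```

```bash
python3 -c "
from h import *
print(np.round(env.observe()['qpos'],3))
go(.411,.2625,.178,69.3);go(.411,.2625,.178,-110.7)"
```

```text
[-0.377  0.19  -0.308  1.996  0.071  0.966 -2.653]
t 7.7 pos [0.4108 0.2595 0.1778] turn [ 1.1000e-03  4.0000e-04 -1.5723e+00] then shift mm [ 2.9 -0.9 -0.2] F [ 0.4 -0.7 -2.5] gap 0.364
t 7.7 pos [0.4108 0.2595 0.1778] turn [ 4.0000e-04 -1.1000e-03  1.5693e+00] then shift mm [-2.9  0.9 -0.2] F [ 0.4 -0.7 -2.5] gap 0.364
```

Emit:
jog_arm(
  series=[
    {"x": 0, "y": 0, "z": 0, "rx": 0, "ry": 0, "rz": -0.143, "claw": 1},
    {"x": 0, "y": 0, "z": 0, "rx": 0, "ry": 0, "rz": -0.143, "claw": 1},
    {"x": 0, "y": 0, "z": 0, "rx": 0, "ry": 0, "rz": -0.143, "claw": 1},
    {"x": 0, "y": 0, "z": 0, "rx": 0, "ry": 0, "rz": -0.143, "claw": 1},
    {"x": 0, "y": 0, "z": 0, "rx": 0, "ry": 0, "rz": -0.143, "claw": 1},
    {"x": 0, "y": 0, "z": 0, "rx": 0, "ry": 0, "rz": -0.143, "claw": 1},
    {"x": 0, "y": 0, "z": 0, "rx": 0, "ry": 0, "rz": -0.143, "claw": 1},
    {"x": 0, "y": 0, "z": 0, "rx": 0, "ry": 0, "rz": -0.143, "claw": 1},
    {"x": 0, "y": 0, "z": 0, "rx": 0, "ry": 0, "rz": -0.143, "claw": 1},
    {"x": 0, "y": 0, "z": 0, "rx": 0, "ry": 0, "rz": -0.143, "claw": 1},
  ],
)

```text
clock: 8.7
ee_pos: [0.411, 0.2596, 0.1778]
eef_rot: [2.7, 1.605, -0.001]
wrist_force: [-0.8, -0.2, -1.8]
finger_gap: 0.364
```

Emit:
jog_arm(
  series=[
    {"x": 0.003, "y": -0.001, "z": 0, "rx": 0, "ry": 0, "rz": -0.142, "claw": 1},
    {"x": 0, "y": 0, "z": 0.02, "rx": 0, "ry": 0, "rz": 0, "claw": 1},
    {"x": 0, "y": 0, "z": 0.02, "rx": 0, "ry": 0, "rz": 0, "claw": 1},
    {"x": 0, "y": 0, "z": 0, "rx": 0, "ry": 0, "rz": 0, "claw": 1},
    {"x": 0, "y": 0, "z": 0, "rx": 0, "ry": 0, "rz": 0, "claw": 1},
  ],
)

```text
clock: 9.2
ee_pos: [0.4114, 0.2633, 0.138]
eef_rot: [2.584, 1.786, -0.001]
wrist_force: [-0.1, -0.6, -2.3]
finger_gap: 0.365
```

```bash
python3 -c "
from h import *
t=cam('top');s=cam('side');crop(t,110,230,230,370,4,'pics/k1.png');crop(s,130,250,320,475,2.6,'pics/k2.png')
go(.411,.2625,.047,69.3);print(env.observe()['qpos'])"
```

```text
t 9.3 pos [0.412  0.2642 0.1389] turn [ 0.0014 -0.0014  0.0006] then shift mm [-2.  -0.3 91.9] F [ 0.3  0.1 -2.9] gap 0.365
[-0.22375815  0.26372211 -0.49861507  2.02375872  0.16189488  0.88953073
 -1.1706784 ]
```

View pics/k2.png

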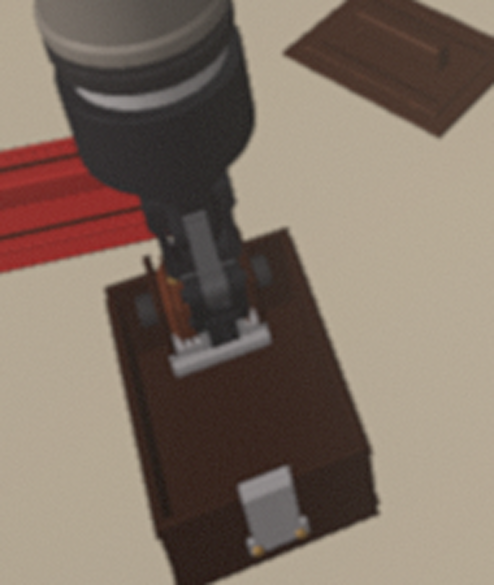

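Emit:
jog_arm(
  series=[
    {"x": -0.001, "y": 0, "z": 0.012, "rx": 0, "ry": 0, "rz": 0, "claw": 1},
    {"x": 0, "y": 0, "z": 0.015, "rx": 0, "ry": 0, "rz": 0, "claw": 1},
    {"x": 0, "y": 0, "z": 0.015, "rx": 0, "ry": 0, "rz": 0, "claw": 1},
    {"x": 0, "y": 0, "z": 0.015, "rx": 0, "ry": 0, "rz": 0, "claw": 1},
    {"x": 0, "y": 0, "z": 0.015, "rx": 0, "ry": 0, "rz": 0, "claw": 1},
    {"x": 0, "y": 0, "z": 0.01, "rx": 0, "ry": 0, "rz": 0, "claw": 1},
    {"x": 0, "y": 0, "z": 0.004, "rx": 0, "ry": 0, "rz": 0, "claw": 1},
    {"x": 0, "y": 0, "z": 0, "rx": 0, "ry": 0, "rz": 0, "claw": 1},
    {"x": 0, "y": 0, "z": 0, "rx": 0, "ry": 0, "rz": 0, "claw": 1},
  ],
)

```text
clock: 10.2
ee_pos: [0.4112, 0.2635, 0.0523]
eef_rot: [2.583, 1.788, 0.002]
wrist_force: [0.2, -0.0, -2.0]
finger_gap: 0.365
```

Emit:
jog_arm(
  series=[
    {"x": 0, "y": 0, "z": 0.002, "rx": 0, "ry": 0, "rz": 0, "claw": 1},
    {"x": 0, "y": 0, "z": 0.002, "rx": 0, "ry": 0, "rz": 0, "claw": 1},
    {"x": 0, "y": 0, "z": 0, "rx": 0, "ry": 0, "rz": 0, "claw": 1},
  ],
)

```text
clock: 10.5
ee_pos: [0.4108, 0.2631, 0.0478]
eef_rot: [2.583, 1.788, -0.0]
wrist_force: [-0.5, 0.2, -3.5]
finger_gap: 0.365
```

Emit:
jog_arm(
  series=[
    {"x": 0, "y": 0, "z": 0.001, "rx": 0, "ry": 0, "rz": 0, "claw": 1},
    {"x": 0, "y": 0, "z": 0, "rx": 0, "ry": 0, "rz": 0, "claw": 1},
  ],
)

```text
clock: 10.7
ee_pos: [0.4107, 0.2631, 0.0468]
eef_rot: [2.583, 1.788, -0.0]
wrist_force: [-0.9, -0.5, -3.0]
finger_gap: 0.365
```

Emit:
jog_arm(
  series=[
    {"x": 0, "y": 0, "z": 0.001, "rx": 0, "ry": 0, "rz": 0, "claw": 1},
    {"x": 0, "y": 0, "z": 0, "rx": 0, "ry": 0, "rz": 0, "claw": 1},
  ],
)

```text
clock: 10.9
ee_pos: [0.4109, 0.2633, 0.0463]
eef_rot: [2.583, 1.788, 0.0]
wrist_force: [-1.2, -0.5, 3.2]
finger_gap: 0.365
```

Emit:
jog_arm(
  series=[
    {"x": 0, "y": 0, "z": 0.0007, "rx": 0, "ry": 0, "rz": 0, "claw": 1},
    {"x": 0, "y": 0, "z": 0, "rx": 0, "ry": 0, "rz": 0, "claw": 1},
  ],
)

```text
clock: 11.1
ee_pos: [0.4109, 0.2633, 0.0463]
eef_rot: [2.583, 1.787, -0.0]
wrist_force: [-2.8, -2.6, 10.0]
finger_gap: 0.369
```

Contact with the floor. Releasing part-way.

Emit:
jog_arm(
  series=[
    {"x": 0, "y": 0, "z": -0.0006, "rx": 0, "ry": 0, "rz": 0, "claw": 1},
    {"x": 0, "y": 0, "z": 0, "rx": 0, "ry": 0, "rz": 0, "claw": 0.6},
    {"x": 0, "y": 0, "z": 0, "rx": 0, "ry": 0, "rz": 0, "claw": 0.5},
    {"x": 0, "y": 0, "z": 0, "rx": 0, "ry": 0, "rz": 0, "claw": 0.4},
    {"x": 0, "y": 0, "z": 0, "rx": 0, "ry": 0, "rz": 0, "claw": 0.4},
    {"x": 0, "y": 0, "z": 0, "rx": 0, "ry": 0, "rz": 0, "claw": 0.4},
    {"x": 0, "y": 0, "z": 0, "rx": 0, "ry": 0, "rz": 0, "claw": 0.4},
  ],
)

```text
clock: 11.8
ee_pos: [0.4108, 0.2632, 0.0457]
eef_rot: [2.583, 1.788, -0.0]
wrist_force: [0.0, -0.3, -0.9]
finger_gap: 0.597
```

Emit:
jog_arm(
  series=[
    {"x": 0, "y": 0, "z": -0.01, "rx": 0, "ry": 0, "rz": 0, "claw": 0.4},
    {"x": 0, "y": 0, "z": -0.015, "rx": 0, "ry": 0, "rz": 0, "claw": 0.4},
    {"x": 0, "y": 0, "z": -0.02, "rx": 0, "ry": 0, "rz": 0, "claw": 0.4},
    {"x": 0, "y": 0, "z": -0.04, "rx": 0, "ry": 0, "rz": 0, "claw": 0.4},
    {"x": 0, "y": 0, "z": -0.04, "rx": 0, "ry": 0, "rz": 0, "claw": 0.4},
    {"x": 0, "y": 0, "z": 0, "rx": 0, "ry": 0, "rz": 0, "claw": 0.4},
  ],
)

```text
clock: 12.4
ee_pos: [0.4139, 0.2659, 0.1767]
eef_rot: [2.582, 1.787, 0.019]
wrist_force: [0.2, 1.0, 0.4]
finger_gap: 0.597
```

```bash
python3 -c "
from h import *
s=cam('side');crop(s,130,250,320,475,2.6,'pics/l2.png')
go(.5805,.0015,.12,10.45)"
```

```text
t 12.45 pos [0.4125 0.2646 0.1741] turn [ 0.0017 -0.0073  1.0284] then shift mm [117.5 289.2  54.1] F [-0.  -1.1  0. ] gap 0.599
```

View pics/l2.png

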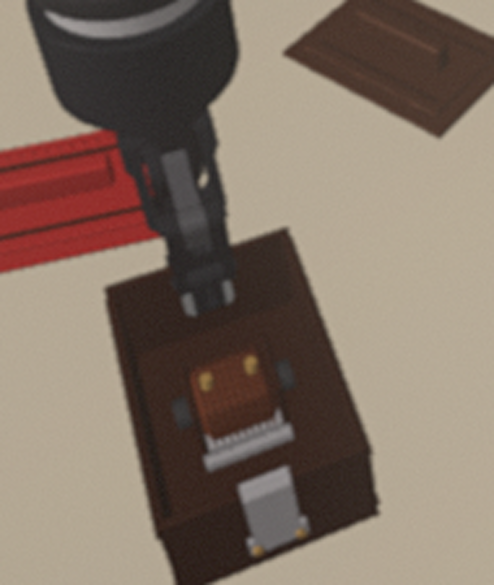

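The magnet stands upright, well centred in the case and released. On to the brown lid.

Emit:
jog_arm(
  series=[
    {"x": 0, "y": 0, "z": 0, "rx": 0, "ry": 0, "rz": 0.1286, "claw": 0.2},
    {"x": 0, "y": 0, "z": 0, "rx": 0, "ry": 0, "rz": 0.1286, "claw": 0.2},
    {"x": 0, "y": 0, "z": 0, "rx": 0, "ry": 0, "rz": 0.1286, "claw": 0.2},
    {"x": 0, "y": 0, "z": 0, "rx": 0, "ry": 0, "rz": 0.1286, "claw": 0.2},
    {"x": 0, "y": 0, "z": 0, "rx": 0, "ry": 0, "rz": 0.1286, "claw": 0.2},
    {"x": 0, "y": 0, "z": 0, "rx": 0, "ry": 0, "rz": 0.1286, "claw": 0.2},
    {"x": 0, "y": 0, "z": 0, "rx": 0, "ry": 0, "rz": 0.1286, "claw": 0.2},
    {"x": 0, "y": 0, "z": 0, "rx": 0, "ry": 0, "rz": 0.1286, "claw": 0.2},
  ],
)

```text
clock: 13.25
ee_pos: [0.4098, 0.2626, 0.1696]
eef_rot: [3.128, 0.278, -0.004]
wrist_force: [0.4, 0.3, 0.1]
finger_gap: 0.804
```

Emit:
jog_arm(
  series=[
    {"x": 0.014, "y": 0.035, "z": 0, "rx": 0, "ry": 0, "rz": 0, "claw": 0.4},
    {"x": 0.015, "y": 0.036, "z": 0, "rx": 0, "ry": 0, "rz": 0, "claw": 0.4},
    {"x": 0.015, "y": 0.036, "z": 0, "rx": 0, "ry": 0, "rz": 0, "claw": 0.4},
    {"x": 0.015, "y": 0.036, "z": 0, "rx": 0, "ry": 0, "rz": 0, "claw": 0.4},
    {"x": 0.015, "y": 0.036, "z": 0, "rx": 0, "ry": 0, "rz": 0, "claw": 0.4},
    {"x": 0.015, "y": 0.036, "z": 0.02, "rx": 0, "ry": 0, "rz": 0, "claw": 0.4},
    {"x": 0.014, "y": 0.037, "z": 0.02, "rx": 0, "ry": 0, "rz": 0, "claw": 0.4},
    {"x": 0.014, "y": 0.037, "z": 0.015, "rx": 0, "ry": 0, "rz": 0, "claw": 0.4},
    {"x": 0, "y": 0, "z": 0, "rx": 0, "ry": 0, "rz": 0, "claw": 0.4},
    {"x": 0, "y": 0, "z": 0, "rx": 0, "ry": 0, "rz": 0, "claw": 0.4},
  ],
)

```text
clock: 14.25
ee_pos: [0.577, -0.0008, 0.1141]
eef_rot: [-3.129, -0.282, 0.006]
wrist_force: [-0.4, -0.1, 0.1]
finger_gap: 0.599
```

```bash
python3 -c "
from h import *
t=cam('top');s=cam('side');crop(t,110,230,230,370,5,'pics/m1.png');crop(t,250,190,340,290,5,'pics/m3.png');crop(s,230,180,350,310,4.5,'pics/m2.png')
cv2.imwrite('t1.png',t['image']);cv2.imwrite('s1.png',s['image'])
go(.5805,.0015,.036,10.45)"
```

```text
t 14.35 pos [0.5774 0.0017 0.1154] turn [-0.001   0.001   0.0015] then shift mm [ 3.   0.7 79.4] F [0.1 1.  0.2] gap 0.6
```

View pics/m2.png

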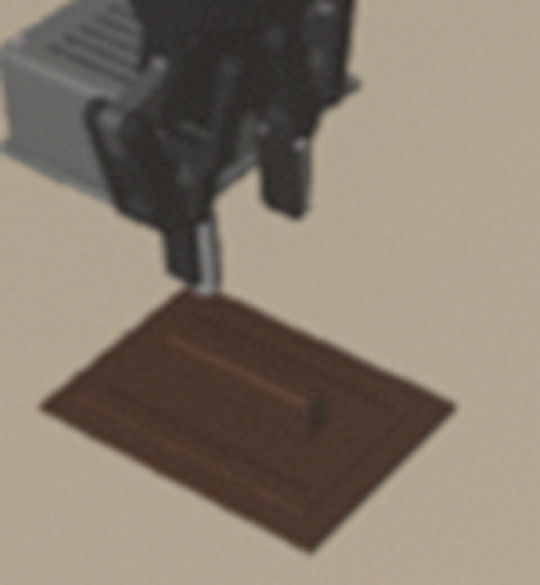

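View pics/m3.png

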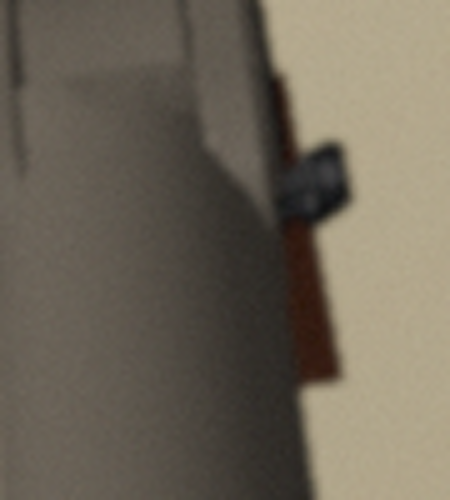

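View pics/m1.png

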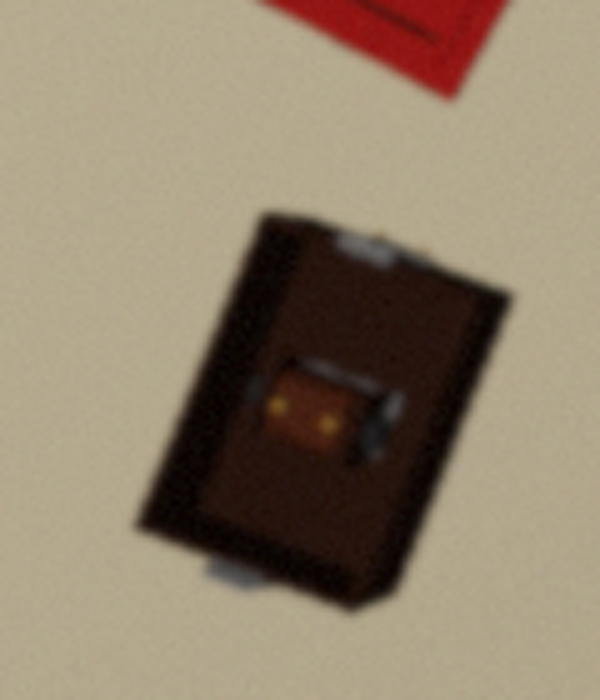

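Emit:
jog_arm(
  series=[
    {"x": 0.003, "y": 0.0005, "z": 0.01, "rx": 0, "ry": 0, "rz": 0.0015, "claw": 0.45},
    {"x": 0, "y": 0, "z": 0.02, "rx": 0, "ry": 0, "rz": 0, "claw": 0.45},
    {"x": 0, "y": 0, "z": 0.02, "rx": 0, "ry": 0, "rz": 0, "claw": 0.45},
    {"x": 0, "y": 0, "z": 0.02, "rx": 0, "ry": 0, "rz": 0, "claw": 0.45},
    {"x": 0, "y": 0, "z": 0.009, "rx": 0, "ry": 0, "rz": 0, "claw": 0.45},
    {"x": 0, "y": 0, "z": 0, "rx": 0, "ry": 0, "rz": 0, "claw": 0.45},
    {"x": 0, "y": 0, "z": 0, "rx": 0, "ry": 0, "rz": 0, "claw": 0.45},
    {"x": 0, "y": 0, "z": 0, "rx": 0, "ry": 0, "rz": 0, "claw": 0.45},
  ],
)

```text
clock: 15.15
ee_pos: [0.5821, 0.0005, 0.0379]
eef_rot: [3.129, 0.284, 0.004]
wrist_force: [-0.0, -0.5, 0.5]
finger_gap: 0.549
```

```bash
python3 -c "
from h import *
s=cam('side');crop(s,230,180,350,310,4.5,'pics/n2.png')
go(.5805,.0015,.036,10.45)"
```

```text
t 15.2 pos [5.821e-01 3.000e-04 3.790e-02] turn [ 0.0004 -0.0022 -0.0017] then shift mm [-1.3 -1.4  1.9] F [ 0.  -0.8  0.1] gap 0.552
```

View pics/n2.png

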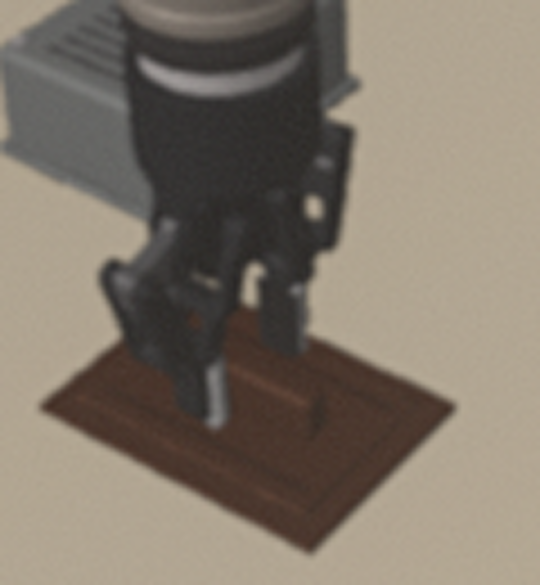

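Emit:
jog_arm(
  series=[
    {"x": -0.001, "y": -0.001, "z": 0.001, "rx": 0, "ry": 0, "rz": -0.001, "claw": 0.6},
    {"x": 0, "y": 0, "z": 0, "rx": 0, "ry": 0, "rz": 0, "claw": 0.75},
    {"x": 0, "y": 0, "z": 0, "rx": 0, "ry": 0, "rz": 0, "claw": 0.85},
    {"x": 0, "y": 0, "z": 0, "rx": 0, "ry": 0, "rz": 0, "claw": 1},
    {"x": 0, "y": 0, "z": 0, "rx": 0, "ry": 0, "rz": 0, "claw": 1},
    {"x": 0, "y": 0, "z": 0, "rx": 0, "ry": 0, "rz": 0, "claw": 1},
  ],
)

```text
clock: 15.8
ee_pos: [0.5802, 0.001, 0.0363]
eef_rot: [3.129, 0.285, 0.0]
wrist_force: [-0.8, 0.7, 5.2]
finger_gap: 0.149
```

Emit:
jog_arm(
  series=[
    {"x": 0, "y": 0, "z": -0.005, "rx": 0, "ry": 0, "rz": 0, "claw": 1},
    {"x": 0, "y": 0, "z": -0.015, "rx": 0, "ry": 0, "rz": 0, "claw": 1},
    {"x": 0, "y": 0, "z": -0.03, "rx": 0, "ry": 0, "rz": 0, "claw": 1},
    {"x": 0, "y": 0, "z": -0.04, "rx": 0, "ry": 0, "rz": 0, "claw": 1},
    {"x": 0, "y": 0, "z": -0.04, "rx": 0, "ry": 0, "rz": 0, "claw": 1},
    {"x": 0, "y": 0, "z": -0.02, "rx": 0, "ry": 0, "rz": 0, "claw": 1},
    {"x": 0, "y": 0, "z": 0, "rx": 0, "ry": 0, "rz": 0, "claw": 1},
  ],
)

```text
clock: 16.5
ee_pos: [0.5826, 0.0011, 0.1904]
eef_rot: [3.128, 0.284, 0.014]
wrist_force: [1.2, 1.2, -1.4]
finger_gap: 0.146
```

```bash
python3 -c "
from h import *
s=cam('side');crop(s,200,100,380,310,2.8,'pics/o2.png')
go(.411,.2625,.186,-20.7)"
```

```text
t 16.55 pos [0.5809 0.001  0.1877] turn [-3.000e-04 -3.900e-03  5.427e-01] then shift mm [-251.4 -184.6    1.7] F [-0.5  0.2 -1.4] gap 0.152
```

View pics/o2.png

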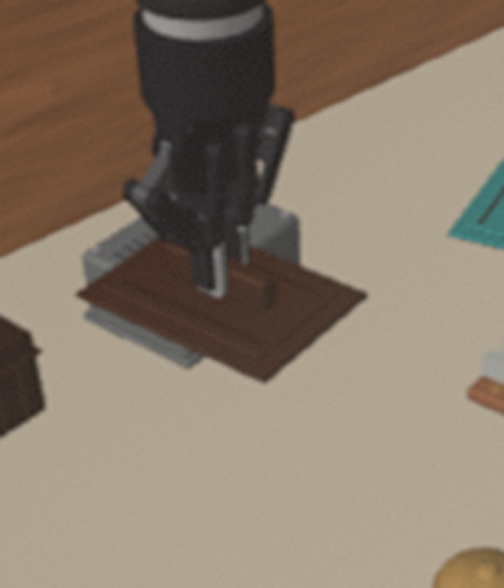

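```bash
cat > case.py <<'E'
from h import *
import sys
t=cam("top"); s=cam("side")
yaw=np.radians(-20.7); ax=np.array([np.cos(yaw),np.sin(yaw)]); ay=np.array([-ax[1],ax[0]]); c0=np.array([.411,.2625])
def edge(f,img,z,center,u,half,hl,name,thr=95,rng=.012):
    # scan lines across an expected edge: outward dir u, at distance half, along v
    g=img.max(2).astype(np.float32); v=np.array([-u[1],u[0]]); pts=[]
    rr=np.arange(-rng,rng,.0002)
    for a in np.linspace(-hl,hl,25):
        W=np.c_[center+u*half+v*a+rr[:,None]*u,np.full(len(rr),z)]
        p=proj(f,W).astype(np.float32)
        val=cv2.GaussianBlur(cv2.remap(g,p[:,:1],p[:,1:],cv2.INTER_LINEAR),(1,1),0).ravel()
        k=np.where((val[:-1]<thr)&(val[1:]>=thr))[0]
        if len(k): pts.append((a,rr[k[-1]]))
    pts=np.array(pts)
    if len(pts)<6: print(name,"few");return
    m=np.abs(pts[:,1]-np.median(pts[:,1]))<.003; P=np.polyfit(pts[m,0],pts[m,1],1)
    print(name,"offset mm",round(P[1]*1000,2),"slope deg",round(np.degrees(P[0]),2),"n",m.sum(),"std",round(np.std(pts[m,1]-np.polyval(P,pts[m,0]))*1000,2))
if __name__=="__main__":
    T=cv2.imread("t1.png");S=cv2.imread("s1.png")
    edge(t,T,.07,c0,ay,.053,.06,"top +y rim")
    edge(t,T,.07,c0,-ax,.075,.04,"top -x rim")
    edge(t,T,0,c0,-ay,.053,.055,"top -y base")
    edge(s,S,.07,c0,ax,.075,.04,"side +x rim")
    edge(s,S,.07,c0,-ay,.053,.05,"side -y rim")
    edge(s,S,.07,c0,ay,.053,.05,"side +y rim")
    T0=cv2.imread("pics/top0.png");S0=cv2.imread("pics/side0.png")
    yw=np.radians(10.45);a=np.array([np.cos(yw),np.sin(yw)]);b=np.array([-a[1],a[0]]);l=np.array([.5805,.0015])
    for n,f,I in(("top",t,T0),("side",s,S0)):
        for m,u,h,hl in(("+x",a,.075,.045),("-x",-a,.075,.045),("+y",b,.053,.065),("-y",-b,.053,.065)): edge(f,I,.008,l,u,h,hl,n+" lid "+m)
E
python3 case.py
```

```text
top +y rim offset mm 0.01 slope deg 0.28 n 25 std 0.14
top -x rim offset mm -3.77 slope deg 0.17 n 18 std 0.66
top -y base offset mm -2.86 slope deg 0.07 n 25 std 0.2
side +x rim offset mm -0.24 slope deg 0.4 n 25 std 0.82
side -y rim offset mm -2.38 slope deg 0.15 n 25 std 0.1
side +y rim offset mm 1.7 slope deg 0.3 n 25 std 0.07
top lid +x offset mm -0.67 slope deg 0.1 n 25 std 0.19
top lid -x offset mm -1.92 slope deg -0.09 n 25 std 0.18
top lid +y offset mm -1.95 slope deg -0.0 n 25 std 0.12
top lid -y offset mm -0.9 slope deg -0.03 n 25 std 0.2
side lid +x offset mm -1.82 slope deg 0.13 n 25 std 0.19
side lid -x offset mm -0.17 slope deg 0.06 n 25 std 0.07
side lid +y offset mm -1.1 slope deg 0.02 n 25 std 0.25
side lid -y offset mm -1.62 slope deg -0.06 n 25 std 0.27
```

Emit:
jog_arm(
  series=[
    {"x": 0, "y": 0, "z": 0, "rx": 0, "ry": 0, "rz": 0.1357, "claw": 1},
    {"x": 0, "y": 0, "z": 0, "rx": 0, "ry": 0, "rz": 0.1357, "claw": 1},
    {"x": 0, "y": 0, "z": 0, "rx": 0, "ry": 0, "rz": 0.1357, "claw": 1},
    {"x": 0, "y": 0, "z": 0, "rx": 0, "ry": 0, "rz": 0.1357, "claw": 1},
  ],
)

```text
clock: 17.05
ee_pos: [0.5785, 0.0009, 0.1834]
eef_rot: [3.088, -0.573, -0.007]
wrist_force: [-0.8, 0.1, -1.6]
finger_gap: 0.148
```

```bash
python3 -c "
from h import *
go(.4126,.2632,.186,-20.45)"
```

```text
t 17.05 pos [0.5785 0.0009 0.1834] turn [ 0.0019  0.004  -0.0098] then shift mm [-247.1 -187.8   -2.6] F [-0.8  0.1 -1.6] gap 0.148
```

Emit:
jog_arm(
  series=[
    {"x": -0.012, "y": -0.009, "z": 0, "rx": 0, "ry": 0, "rz": -0.005, "claw": 1},
    {"x": -0.025, "y": -0.019, "z": 0, "rx": 0, "ry": 0, "rz": 0, "claw": 1},
    {"x": -0.03, "y": -0.023, "z": 0, "rx": 0, "ry": 0, "rz": 0, "claw": 1},
    {"x": -0.03, "y": -0.023, "z": 0, "rx": 0, "ry": 0, "rz": 0, "claw": 1},
    {"x": -0.03, "y": -0.023, "z": 0, "rx": 0, "ry": 0, "rz": 0, "claw": 1},
    {"x": -0.03, "y": -0.023, "z": 0, "rx": 0, "ry": 0, "rz": 0, "claw": 1},
    {"x": -0.03, "y": -0.023, "z": 0, "rx": 0, "ry": 0, "rz": 0, "claw": 1},
    {"x": -0.03, "y": -0.023, "z": 0, "rx": 0, "ry": 0, "rz": 0, "claw": 1},
    {"x": -0.02, "y": -0.015, "z": 0, "rx": 0, "ry": 0, "rz": 0, "claw": 1},
    {"x": -0.01, "y": -0.007, "z": 0, "rx": 0, "ry": 0, "rz": 0, "claw": 1},
  ],
)

```text
clock: 18.05
ee_pos: [0.4108, 0.2659, 0.1848]
eef_rot: [3.093, -0.544, -0.004]
wrist_force: [0.3, -0.2, -0.6]
finger_gap: 0.153
```

Emit:
jog_arm(
  series=[
    {"x": 0, "y": 0, "z": 0, "rx": 0, "ry": 0, "rz": 0, "claw": 1},
    {"x": 0, "y": 0, "z": 0.02, "rx": 0, "ry": 0, "rz": 0, "claw": 1},
    {"x": 0, "y": 0, "z": 0.015, "rx": 0, "ry": 0, "rz": 0, "claw": 1},
    {"x": 0, "y": 0, "z": 0, "rx": 0, "ry": 0, "rz": 0, "claw": 1},
    {"x": 0, "y": 0, "z": 0, "rx": 0, "ry": 0, "rz": 0, "claw": 1},
  ],
)

```text
clock: 18.55
ee_pos: [0.4147, 0.262, 0.1506]
eef_rot: [3.09, -0.559, -0.0]
wrist_force: [0.7, -0.4, -0.9]
finger_gap: 0.144
```

```bash
python3 -c "
from h import *
go(.4126,.2632,.125,-20.45);print(np.round(env.observe()['qpos'],2))"
```

```text
t 18.55 pos [0.4147 0.262  0.1506] turn [ 0.0012  0.0001 -0.0008] then shift mm [-2.4 -0.3 25.6] F [ 0.7 -0.4 -0.9] gap 0.144
[-0.4   0.23 -0.28  2.01  0.08  0.91 -2.66]
```

Emit:
jog_arm(
  series=[
    {"x": -0.0022, "y": 0, "z": 0.01, "rx": 0, "ry": 0, "rz": 0, "claw": 1},
    {"x": 0, "y": 0, "z": 0.01, "rx": 0, "ry": 0, "rz": 0, "claw": 1},
    {"x": 0, "y": 0, "z": 0, "rx": 0, "ry": 0, "rz": 0, "claw": 1},
    {"x": 0, "y": 0, "z": 0, "rx": 0, "ry": 0, "rz": 0, "claw": 1},
    {"x": 0, "y": 0, "z": 0, "rx": 0, "ry": 0, "rz": 0, "claw": 1},
  ],
)

```text
clock: 19.05
ee_pos: [0.4123, 0.2643, 0.131]
eef_rot: [-3.092, 0.556, -0.001]
wrist_force: [0.8, -0.1, -1.7]
finger_gap: 0.146
```

```bash
cat > lid.py <<'E'
from case import *
import sys
n=sys.argv[1]; zl=float(sys.argv[2])
go(.4126,.2632,.125,-20.45)
c=np.array([.4129,.2632]);yw=np.radians(-20.45);a=np.array([np.cos(yw),np.sin(yw)]);b=np.array([-a[1],a[0]])
cv2.imwrite(f"pics/{n}_s.png",cv2.resize(cv2.convertScaleAbs(s["image"][250:475,130:330],alpha=1.8),None,fx=2.6,fy=2.6,interpolation=cv2.INTER_CUBIC))
cv2.imwrite(f"pics/{n}_t.png",cv2.resize(cv2.convertScaleAbs(t["image"][240:370,110:240],alpha=1.8),None,fx=4.5,fy=4.5,interpolation=cv2.INTER_CUBIC))
for m,f in(("top",t),("side",s)):
    for k,u,h,hl in(("+x",a,.075,.045),("-x",-a,.075,.045),("+y",b,.053,.065),("-y",-b,.053,.065)): edge(f,f["image"],zl+.008,c,u,h,hl,m+" lid "+k)
E
python3 lid.py p 0.094
```

```text
t 19.15 pos [0.4124 0.2643 0.1311] turn [-0.0005 -0.0005  0.0007] then shift mm [0.6 1.  6.1] F [-0.5  0.1 -1.8] gap 0.151
top lid +x offset mm 7.62 slope deg -1.56 n 19 std 0.83
top lid -x offset mm -1.2 slope deg -0.22 n 24 std 0.2
top lid +y offset mm 0.09 slope deg 0.18 n 9 std 0.18
top lid -y few
side lid +x few
side lid -x offset mm 11.04 slope deg 0.26 n 6 std 0.07
side lid +y offset mm -0.06 slope deg -0.3 n 22 std 0.47
side lid -y offset mm -1.67 slope deg 0.07 n 21 std 0.27
```

View pics/p_s.png

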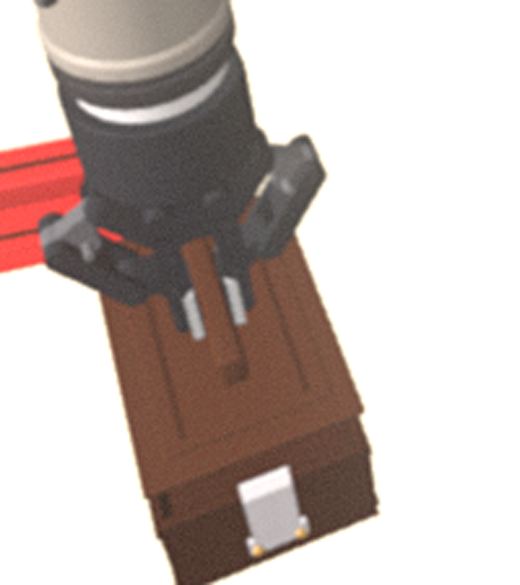

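View pics/p_t.png

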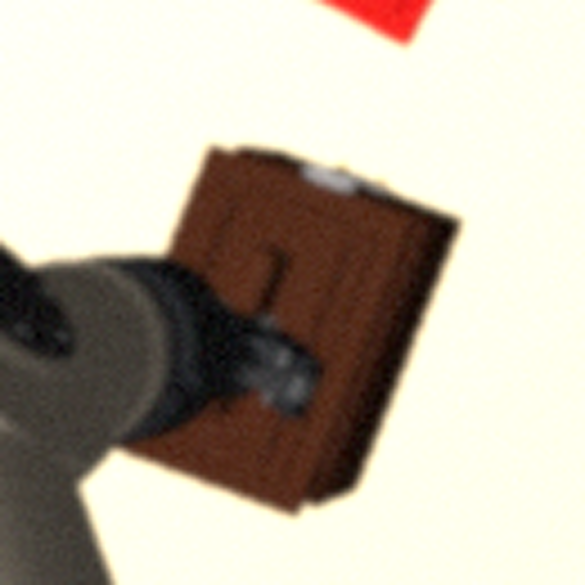

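```bash
cat > e2.py <<'E'
from case import *
c=np.array([.4129,.2632]);yw=np.radians(-20.45);a=np.array([np.cos(yw),np.sin(yw)]);b=np.array([-a[1],a[0]])
def raw(f,img,z,u,half,al,name,thr=95,rng=.012):
    g=img.max(2).astype(np.float32); v=np.array([-u[1],u[0]]); rr=np.arange(-rng,rng,.0002); o=[]
    for x in al:
        p=proj(f,np.c_[c+u*half+v*x+rr[:,None]*u,np.full(len(rr),z)]).astype(np.float32)
        val=cv2.remap(g,p[:,:1],p[:,1:],cv2.INTER_LINEAR).ravel()
        k=np.where((val[:-1]<thr)&(val[1:]>=thr))[0]; o.append(round(rr[k[-1]]*1000,1) if len(k) else None)
    print(name,o)
A=np.array([-48,-44,-40,-36,-32,-28,-24,-20,-16,16,20,24,28,32,36,40,44,48])/1000
if __name__=="__main__":
    T=cv2.imread("t1.png");S=cv2.imread("s1.png")
    raw(t,T,.07,-a,.075,A,"top case -x")
    raw(t,t["image"],.102,-a,.075,A,"top lid -x")
    raw(s,S,.07,a,.075,A,"side case +x")
    raw(s,s["image"],.102,a,.075,A,"side lid +x")
    raw(t,T,.07,a,.075,A,"top case +x")
    raw(t,t["image"],.102,a,.075,A,"top lid +x")
    raw(s,S,.0,-a,.075,A,"side casebase -x")
    raw(t,T,.0,a,.075,A,"top casebase +x")
E
python3 e2.py
```

```text
top case -x [np.float64(-3.0), np.float64(-3.0), np.float64(-3.0), np.float64(-2.8), np.float64(-2.8), np.float64(-2.6), np.float64(-2.6), np.float64(-2.6), np.float64(-1.6), np.float64(-1.6), np.float64(-2.4), np.float64(-2.4), np.float64(-2.4), np.float64(-2.6), np.float64(-2.2), np.float64(-2.2), np.float64(-2.4), np.float64(-2.2)]
top lid -x [None, np.float64(4.0), np.float64(-0.8), np.float64(-1.2), np.float64(-1.0), np.float64(-1.2), np.float64(-1.2), np.float64(-1.4), np.float64(-1.0), np.float64(-1.4), np.float64(-1.4), np.float64(-1.2), np.float64(-1.4), np.float64(-1.2), np.float64(-1.4), np.float64(-1.2), np.float64(-1.2), np.float64(-1.6)]
side case +x [np.float64(-2.6), np.float64(-2.6), np.float64(-2.4), np.float64(-2.6), np.float64(-2.6), np.float64(-2.6), np.float64(-2.6), np.float64(-2.6), np.float64(-2.6), np.float64(-2.2), np.float64(-2.2), np.float64(-2.2), np.float64(-2.0), np.float64(-1.8), np.float64(-1.8), np.float64(-1.8), np.float64(-1.8), np.float64(-1.8)]
side lid +x [np.float64(7.8), np.float64(2.8), np.float64(1.4), None, None, None, None, None, None, No
[... 700 characters left out ...]
0.4), np.float64(-0.8)]
side casebase -x [np.float64(-1.0), np.float64(-1.0), np.float64(-1.0), np.float64(-1.0), np.float64(-1.0), np.float64(-1.0), np.float64(-0.6), np.float64(-0.8), np.float64(-0.8), np.float64(-0.6), np.float64(-0.4), np.float64(-0.6), np.float64(-0.4), np.float64(-0.4), np.float64(-0.4), np.float64(-0.6), np.float64(-0.2), np.float64(-0.4)]
top casebase +x [np.float64(-0.2), np.float64(-0.2), np.float64(-0.2), np.float64(-0.2), np.float64(-0.2), np.float64(-0.2), np.float64(0.0), np.float64(-0.2), np.float64(0.0), np.float64(-0.8), np.float64(0.2), np.float64(-5.0), np.float64(-5.6), np.float64(-3.8), np.float64(-0.4), np.float64(0.2), np.float64(0.4), np.float64(0.4)]
```

Emit:
jog_arm(
  series=[
    {"x": 0.0011, "y": 0.001, "z": 0.006, "rx": 0, "ry": 0, "rz": 0, "claw": 1},
    {"x": 0, "y": 0, "z": 0.006, "rx": 0, "ry": 0, "rz": 0, "claw": 1},
    {"x": 0, "y": 0, "z": 0.004, "rx": 0, "ry": 0, "rz": 0, "claw": 1},
    {"x": 0, "y": 0, "z": 0, "rx": 0, "ry": 0, "rz": 0, "claw": 1},
    {"x": 0, "y": 0, "z": 0, "rx": 0, "ry": 0, "rz": 0, "claw": 1},
    {"x": 0, "y": 0, "z": 0, "rx": 0, "ry": 0, "rz": 0, "claw": 1},
  ],
)

```text
clock: 19.85
ee_pos: [0.4129, 0.263, 0.1149]
eef_rot: [-3.092, 0.556, -0.0]
wrist_force: [-0.3, -0.4, -0.7]
finger_gap: 0.15
```

```bash
python3 lid.py q 0.079; sed -i 's/\.102/.087/g' e2.py; python3 e2.py | grep lid|sed 's/np.float64//g'
```

```text
t 19.95 pos [0.4129 0.263  0.115 ] turn [-0.0003 -0.0004  0.0007] then shift mm [ -0.4  -0.1 -10. ] F [ 0.3 -0.  -2. ] gap 0.147
top lid +x offset mm 6.4 slope deg -1.4 n 23 std 1.01
top lid -x offset mm -1.78 slope deg -0.45 n 23 std 1.0
top lid +y offset mm -1.11 slope deg 0.53 n 9 std 0.17
top lid -y few
side lid +x few
side lid -x offset mm 2.6 slope deg -0.0 n 6 std 0.0
side lid +y offset mm -0.88 slope deg 0.08 n 22 std 0.65
side lid -y offset mm -0.62 slope deg 0.25 n 21 std 0.5
top lid -x [None, (6.0), (-0.2), (-2.0), (-2.4), (-2.6), (-2.6), (-2.4), (-2.4), (-2.4), (-2.4), (-2.6), (-2.4), (-2.6), (-2.6), (-2.6), (-2.6), (-2.4)]
side lid +x [None, None, None, None, None, None, None, None, None, None, None, None, None, None, None, (1.0), (6.0), None]
top lid +x [(6.6), (6.6), (6.4), (6.8), (7.0), (7.6), (7.8), (7.8), (7.8), (6.8), (7.0), (6.8), (6.2), (5.2), (4.4), (3.6), (2.0), (0.4)]
```

View pics/q_s.png

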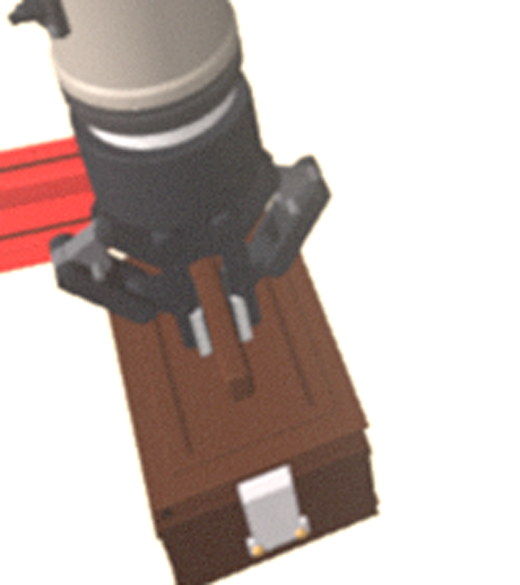

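View pics/q_t.png

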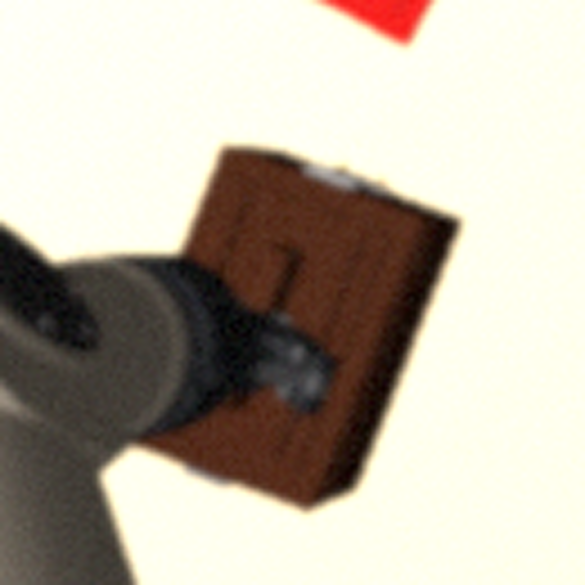

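Emit:
jog_arm(
  series=[
    {"x": 0, "y": 0, "z": 0.002, "rx": 0, "ry": 0, "rz": 0, "claw": 1},
    {"x": 0, "y": 0, "z": 0.0015, "rx": 0, "ry": 0, "rz": 0, "claw": 1},
    {"x": 0, "y": 0, "z": 0.001, "rx": 0, "ry": 0, "rz": 0, "claw": 1},
    {"x": 0, "y": 0, "z": 0, "rx": 0, "ry": 0, "rz": 0, "claw": 1},
  ],
)

```text
clock: 20.45
ee_pos: [0.413, 0.2632, 0.1106]
eef_rot: [-3.091, 0.557, -0.001]
wrist_force: [-1.1, 0.4, 1.9]
finger_gap: 0.146
```

Emit:
jog_arm(
  series=[
    {"x": 0, "y": 0, "z": 0.001, "rx": 0, "ry": 0, "rz": 0, "claw": 1},
    {"x": 0, "y": 0, "z": 0.001, "rx": 0, "ry": 0, "rz": 0, "claw": 1},
  ],
)

```text
clock: 20.65
ee_pos: [0.4135, 0.2635, 0.1092]
eef_rot: [-3.091, 0.556, -0.002]
wrist_force: [-1.6, 0.2, 8.2]
finger_gap: 0.146
```

Emit:
jog_arm(
  series=[
    {"x": 0, "y": 0, "z": 0.001, "rx": 0, "ry": 0, "rz": 0, "claw": 1},
    {"x": 0, "y": 0, "z": 0, "rx": 0, "ry": 0, "rz": 0, "claw": 1},
  ],
)

```text
clock: 20.85
ee_pos: [0.4136, 0.2637, 0.1084]
eef_rot: [-3.09, 0.556, -0.003]
wrist_force: [-1.3, 0.5, 7.0]
finger_gap: 0.147
```

Contact at the expected 75 mm and the force is building, so I'll keep pressing.

Emit:
jog_arm(
  series=[
    {"x": 0, "y": 0, "z": 0.0015, "rx": 0, "ry": 0, "rz": 0, "claw": 1},
    {"x": 0, "y": 0, "z": 0.0015, "rx": 0, "ry": 0, "rz": 0, "claw": 1},
  ],
)

```text
clock: 21.05
ee_pos: [0.414, 0.2642, 0.1061]
eef_rot: [-3.089, 0.556, -0.004]
wrist_force: [-2.6, -0.1, 11.0]
finger_gap: 0.145
```

Emit:
jog_arm(
  series=[
    {"x": 0, "y": 0, "z": 0.001, "rx": 0, "ry": 0, "rz": 0, "claw": 1},
    {"x": 0, "y": 0, "z": 0.001, "rx": 0, "ry": 0, "rz": 0, "claw": 1},
  ],
)

```text
clock: 21.25
ee_pos: [0.4125, 0.2647, 0.1034]
eef_rot: [-3.09, 0.554, -0.0]
wrist_force: [-4.7, 0.3, 16.2]
finger_gap: 0.152
```

Emit:
jog_arm(
  series=[
    {"x": 0, "y": 0, "z": 0.001, "rx": 0, "ry": 0, "rz": 0, "claw": 1},
    {"x": 0, "y": 0, "z": 0, "rx": 0, "ry": 0, "rz": 0, "claw": 1},
  ],
)

```text
clock: 21.45
ee_pos: [0.4124, 0.2643, 0.1017]
eef_rot: [-3.09, 0.556, 0.001]
wrist_force: [-1.8, 2.8, 4.2]
finger_gap: 0.143
```

Emit:
jog_arm(
  series=[
    {"x": 0, "y": 0, "z": 0.001, "rx": 0, "ry": 0, "rz": 0, "claw": 1},
    {"x": 0, "y": 0, "z": 0, "rx": 0, "ry": 0, "rz": 0, "claw": 1},
  ],
)

```text
clock: 21.65
ee_pos: [0.4129, 0.2639, 0.1003]
eef_rot: [-3.09, 0.557, -0.0]
wrist_force: [-1.8, 2.8, 1.8]
finger_gap: 0.146
```

Emit:
jog_arm(
  series=[
    {"x": 0, "y": 0, "z": 0.0007, "rx": 0, "ry": 0, "rz": 0, "claw": 1},
    {"x": 0, "y": 0, "z": 0, "rx": 0, "ry": 0, "rz": 0, "claw": 1},
  ],
)

```text
clock: 21.85
ee_pos: [0.413, 0.2639, 0.1002]
eef_rot: [-3.09, 0.557, -0.0]
wrist_force: [-2.1, 2.9, 6.0]
finger_gap: 0.146
```

Emit:
jog_arm(
  series=[
    {"x": 0, "y": 0, "z": 0.001, "rx": 0, "ry": 0, "rz": 0, "claw": 1},
    {"x": 0, "y": 0, "z": 0, "rx": 0, "ry": 0, "rz": 0, "claw": 1},
  ],
)

```text
clock: 22.05
ee_pos: [0.413, 0.264, 0.1001]
eef_rot: [-3.091, 0.557, -0.0]
wrist_force: [-4.3, 0.5, 14.8]
finger_gap: 0.145
```

```bash
python3 lid.py r 0.064
```

```text
t 22.15 pos [0.413  0.2639 0.1001] turn [-0.0015 -0.      0.0003] then shift mm [ -0.1   0.8 -24.9] F [-4.4  1.6 14. ] gap 0.147
top lid +x offset mm 5.55 slope deg -0.97 n 22 std 0.88
top lid -x offset mm -1.82 slope deg -0.26 n 18 std 0.61
top lid +y offset mm -0.44 slope deg 0.18 n 9 std 0.19
top lid -y few
side lid +x few
side lid -x offset mm -5.89 slope deg 0.76 n 7 std 0.18
side lid +y offset mm 0.19 slope deg 0.46 n 21 std 0.15
side lid -y offset mm -1.37 slope deg 0.35 n 20 std 0.13
```

View pics/r_s.png

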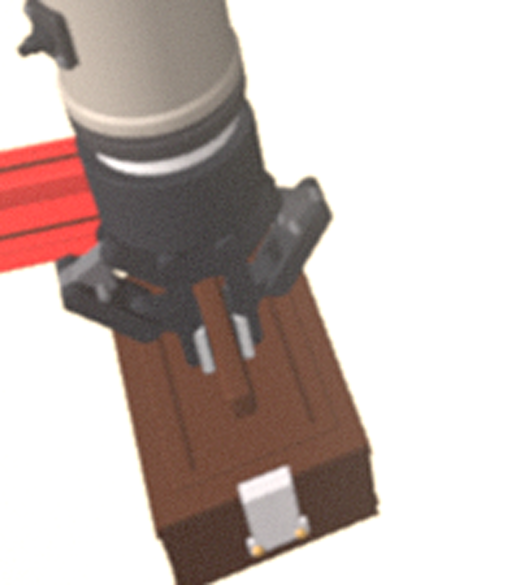

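View pics/r_t.png

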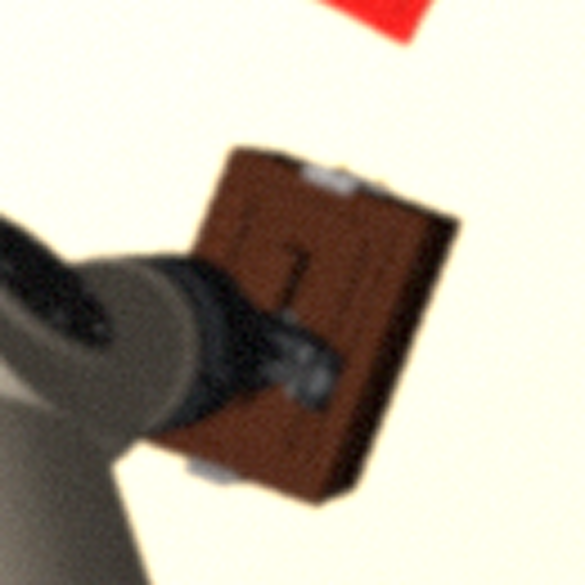

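The lid is flush with the rim and both clips overlap its ends, so I'll release and retreat.

Emit:
jog_arm(
  series=[
    {"x": 0, "y": 0, "z": -0.0012, "rx": 0, "ry": 0, "rz": 0, "claw": 1},
    {"x": 0, "y": 0, "z": 0, "rx": 0, "ry": 0, "rz": 0, "claw": 0.7},
    {"x": 0, "y": 0, "z": 0, "rx": 0, "ry": 0, "rz": 0, "claw": 0.5},
    {"x": 0, "y": 0, "z": 0, "rx": 0, "ry": 0, "rz": 0, "claw": 0.5},
    {"x": 0, "y": 0, "z": 0, "rx": 0, "ry": 0, "rz": 0, "claw": 0.5},
    {"x": 0, "y": 0, "z": -0.02, "rx": 0, "ry": 0, "rz": 0, "claw": 0.5},
    {"x": 0, "y": 0, "z": -0.03, "rx": 0, "ry": 0, "rz": 0, "claw": 0.5},
    {"x": 0, "y": 0, "z": -0.03, "rx": 0, "ry": 0, "rz": 0, "claw": 0.5},
    {"x": 0.01, "y": 0.03, "z": -0.02, "rx": 0, "ry": 0, "rz": 0, "claw": 0.5},
  ],
)

```text
clock: 23.05
ee_pos: [0.4123, 0.2352, 0.2021]
eef_rot: [-3.089, 0.546, -0.004]
wrist_force: [1.1, -0.5, -0.2]
finger_gap: 0.496
```

Emit:
jog_arm(
  series=[
    {"x": 0.01, "y": 0.04, "z": 0, "rx": 0, "ry": 0, "rz": 0, "claw": 0.5},
    {"x": 0.01, "y": 0.04, "z": 0, "rx": 0, "ry": 0, "rz": 0, "claw": 0.5},
    {"x": 0.01, "y": 0.04, "z": 0, "rx": 0, "ry": 0, "rz": 0, "claw": 0.5},
    {"x": 0.01, "y": 0.04, "z": 0, "rx": 0, "ry": 0, "rz": 0, "claw": 0.5},
    {"x": 0, "y": 0, "z": 0, "rx": 0, "ry": 0, "rz": 0, "claw": 0.5},
    {"x": 0, "y": 0, "z": 0, "rx": 0, "ry": 0, "rz": 0, "claw": 0.5},
  ],
)

```text
clock: 23.65
ee_pos: [0.3933, 0.0665, 0.1998]
eef_rot: [-3.091, 0.561, -0.0]
wrist_force: [0.3, 0.4, -0.1]
finger_gap: 0.5
```

```bash
python3 lid.py u 0.064; sed -i 's/\.087/.072/g' e2.py; python3 e2.py |sed 's/np.float64//g'; python3 -c "
from h import *
cv2.imwrite('pics/v.png',cam('top')['image'])"
```

```text
t 23.75 pos [0.3936 0.0682 0.1998] turn [-0.0004 -0.0002  0.0021] then shift mm [ -50.3 -189.3   74.8] F [ 1.1  0.3 -0.2] gap 0.497
top lid +x offset mm 5.57 slope deg -0.97 n 22 std 0.86
top lid -x offset mm -1.96 slope deg 0.22 n 15 std 0.72
top lid +y offset mm -0.81 slope deg 0.09 n 25 std 0.19
top lid -y offset mm 0.26 slope deg -1.81 n 3 std 1.05
side lid +x offset mm -0.78 slope deg 0.11 n 25 std 0.17
side lid -x offset mm -6.0 slope deg 1.2 n 7 std 0.21
side lid +y offset mm 0.02 slope deg 0.64 n 25 std 0.08
side lid -y offset mm -1.39 slope deg 0.21 n 25 std 0.15
top case -x [(-3.0), (-3.0), (-3.0), (-2.8), (-2.8), (-2.6), (-2.6), (-2.6), (-1.6), (-1.6), (-2.4), (-2.4), (-2.4), (-2.6), (-2.2), (-2.2), (-2.4), (-2.2)]
top lid -x [(-2.4), (-2.2), (-2.4), (-2.2), (-2.2), (-2.2), (-2.2), (-2.4), (-1.4), (-1.4), (-2.0), (-2.4), (-4.8), None, (-5.4), None, None, (-9.0)]
side case +x [(-2.6), (-2.6), (-2.4), (-2.6), (-2.6), (-2.6), (-2.6), (-2.6), (-2.6), (-2.2), (-2.2), (-2.2), (-2.0), (-1.8), (-1.8), (-1.8), (-1.8), (-1.8)]
side lid +x [(-1.0), (-1.0), (-1.0), (-1.0), (-0.8), (-0.8), (-0.8), (-1.0), (-0.8), (-0.8), (-0.8), (-0.8), (-0.8), (-0.8), (-0.8), (-0.8), (-0.8), (-0.8)]
top case +x [(5.0), (5.0), (5.0), (5.0), (5.2), (5.6), (6.0), (6.2), (6.4), (5.0), (5.2), (5.4), (5.6), (5.0), (4.2), (3.2), (2.4), (1.2)]
top lid +x [(5.2), (5.4), (5.4), (5.2), (5.6), (6.0), (6.6), (6.8), (6.8), (5.4), (5.6), (5.6), (6.0), (5.2), (4.4), (3.4), (2.6), (1.2)]
side casebase -x [(-1.0), (-1.0), (-1.0), (-1.0), (-1.0), (-1.0), (-0.6), (-0.8), (-0.8), (-0.6), (-0.4), (-0.6), (-0.4), (-0.4), (-0.4), (-0.6), (-0.2), (-0.4)]
top casebase +x [(-0.2), (-0.2), (-0.2), (-0.2), (-0.2), (-0.2), (0.0), (-0.2), (0.0), (-0.8), (0.2), (-5.0), (-5.6), (-3.8), (-0.4), (0.2), (0.4), (0.4)]
```

View pics/u_s.png

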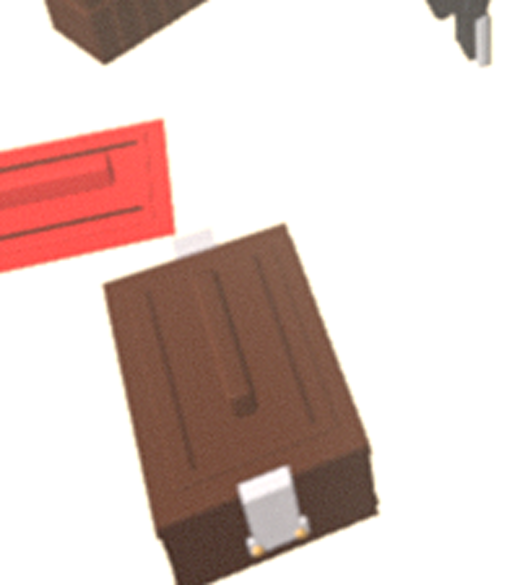

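View pics/u_t.png

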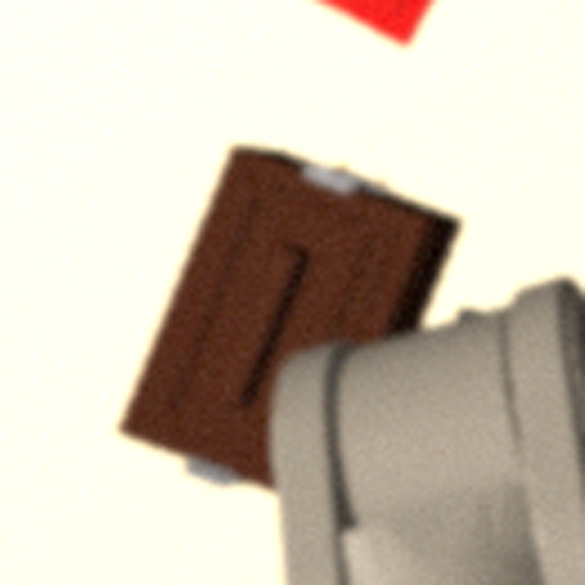

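View pics/v.png

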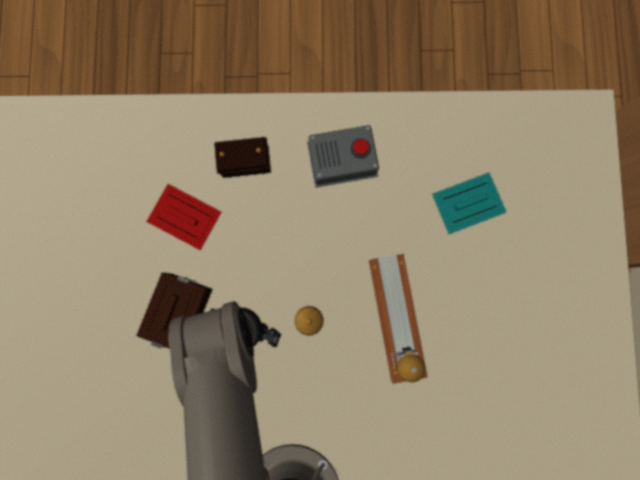

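```bash
python3 -c "
from workcell import env
print(env.job_done())"
```

```text
the job is handed in; nothing more can be done
None
```

The job is handed in: the electromagnet is in the case with the lid clipped on. The hand-in gave no verdict, so the checks below are my own.

- **Track:** I gripped the electromagnet across its winding and slid it about 160 mm along the track. Its origin ended about 165 mm from the bench origin, clear of the open end, before I lifted it.
- **Magnet in the case:** I set it down near the middle with its core across the case, so the fingers had room to open. It touched the floor at up to about 10 N. The picture after release showed it upright, and I could not see it again once the lid was on.
- **Lid:** I took the brown lid and aligned it to the case from both cameras. I then pressed it down, with the force peaking at 16 N and dropping as it snapped in. It seated 64 mm up, as specified.
- **Last pictures:** The lid is flush and level on the rim. The near clip sits where it did when the case was open, and the far clip within about 2 pixels. The bell unit, battery case and dome look unmoved.
- **Time:** The run took about 24 s of the 66 s allowed.

**Disagreement:** The two cameras differed by about 1.5–2 mm along the case, so I used their average. The last lid edges agreed with the case to about 1 mm, except the far edge. It read 1.5 mm off, which I put down to the height assumed for that edge.

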